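Swap the dust cap for the double lid and show the inner lid seated

TASK

Take the white dust cap off the steel pot and lay it in the shallow round tray; then lift the double lid by its steel stem, both lids together, set it (not dropped) into the pot's mouth and let go. Now grip only the outer lid's collar and raise that lid level and straight up until it is clear above the stem, leaving the inner lid seated. Finish while still holding the outer lid there, with the pot and other goods where they stood.

Things in the scene. Friction and masses are not known exactly. Their poses are not given: they have to be found in the camera images.
- pot: Loose round steel pot, about 1.4 kg, standing upright, open-topped under its cap. Outside diameter 116 mm, mouth 108 mm wide, 85 mm high; two small loop handles 52 mm up, reaching 84 mm from the axis along its own +y and -y. Origin: centre of its underside, on the work surface; z up.
- cap_grip (a point): Centre of the upright bar grip (60 mm long on x, 14 mm thick on y, 30 mm tall) across the loose white dust cap, a 131 mm disc of about 120 g whose 12 mm skirt hangs round the pot's rim, 3.5 mm play. It is 15 mm below the bar's top, 15 mm above the disc, 31 mm above the skirt's edge; 104 mm above the pot's underside at first. Rises 12 mm to come free.
- holder: Shallow round dark steel tray, fixed, for the cap. Outside diameter 156 mm, inside 148 mm, floor 4 mm thick, rim 14 mm high. Origin: centre of its underside on the work surface. With the cap lying in it, the centre of the cap's bar is 35 mm above this origin.
- board: Square grey plastic board, 170 x 170 mm, 10 mm thick, fixed, on which the double lid stands at first. Origin: centre of its underside on the work surface.
- stem_grip (a point): Middle of the exposed 30 mm of the inner lid's upright round steel stem (20 mm in diameter), on its axis: 15 mm below the stem's top, 15 mm above the collar's top edge. z up along the stem. 77 mm above the work surface on the board; 140 mm above the pot's underside once seated. The stem passes through the outer lid's collar with 3.5 mm play all round.
- inner_foot (a point): Centre of the underside of the loose steel inner lid (about 380 g), 67 mm below stem_grip. Its plug, 102 mm wide and 12 mm deep (foot tapered to 94 mm), enters the pot's mouth with 3 mm play all round; above it a flange 116 mm wide, 8 mm thick rests on the pot's rim. The outer lid lies loose on the flange, so raising the stem raises both lids.
- collar_grip (a point): Middle of the outer lid's upright round collar (38 mm outside, 28 mm tall), on its axis: 14 mm above the disc, 24 mm above the skirt's edge; z up. The loose outer lid, white plastic, about 150 g, is a 132 mm disc with a 6 mm skirt. Nested, this point is 29 mm below stem_grip; the skirt clears the stem's top when it is 39 mm above it (a 68 mm rise).
- jar: Bystander: amber glass jar, 68 mm wide, 95 mm high, origin at the centre of its underside. Leave alone.
- bottle: Bystander: white bottle with a black cap, 56 mm wide, 160 mm high, origin at the centre of its underside. Leave alone.
- carton: Bystander: small white carton with a brown tape band, 70 x 110 mm, 60 mm high, origin at the centre of its underside. Leave alone.

How it is judged (in metres and radians):
On the way, in this order (a step that is already met when the one before it is completed fails the run):
1. the dust cap lies flat in the round tray, let go (horizontal distance between cap_grip and holder below 0.012 m and z of cap_grip in the frame of holder below 0.041 m and angle between cap_grip's own z axis and vertical below 0.08 rad and contact force between the fingers and cap below 0.1 N), for 0.2 s.
2. both lids, still nested, are seated on the pot and let go (horizontal distance between stem_grip and pot below 0.006 m and z of stem_grip in the frame of pot between 0.1365 and 0.1435 m and angle between stem_grip's own z axis and vertical below 0.06 rad and z of collar_grip in the frame of stem_grip below -0.0255 m and horizontal distance between collar_grip and stem_grip below 0.008 m and angle between collar_grip's own z axis and vertical below 0.08 rad and contact force between the fingers and inner_lid below 0.1 N and contact force between the fingers and outer_lid below 0.1 N), for 0.2 s.
At the end, for the whole second after the job is handed in: Outer lid held still by the fingers, within 35 mm of above the pot and 0.25 rad of level, 3 mm or more clear of the stem; inner lid untouched, seated in the pot (6 mm off centre, 3.5 mm in height, 0.06 rad); cap flat in the tray (12 mm off centre), let go (all of step 1 and horizontal distance between stem_grip and pot below 0.006 m and z of stem_grip in the frame of pot between 0.1365 and 0.1435 m and angle between stem_grip's own z axis and vertical below 0.06 rad and z of collar_grip in the frame of stem_grip above 0.042 m and horizontal distance between collar_grip and pot below 0.035 m and angle between collar_grip's own z axis and vertical below 0.25 rad and contact force between the fingers and outer_lid above 0.5 N and contact force between each of the fingers, outer_lid and inner_lid below 0.1 N and linear speed of outer_lid below 0.03 m/s and angle between pot's own z axis and vertical below 0.1 rad); the arm keeps its last pose, push and grip.
It fails at once if the lids are parted while the inner lid is not seated in the pot (z of collar_grip in the frame of stem_grip above -0.014 m and not (horizontal distance between stem_grip and pot below 0.012 m and z of stem_grip in the frame of pot below 0.146 m and angle between stem_grip's own z axis and vertical below 0.1 rad)).
It fails at once if the cap or a lid is dropped (faster than 0.5 m/s with no finger on it or its mate) ((linear speed of cap above 0.5 m/s and contact force between the fingers and cap below 0.02 N) or (linear speed of inner_lid above 0.5 m/s and contact force between the fingers and inner_lid below 0.02 N) or (linear speed of outer_lid above 0.5 m/s and contact force between the fingers and outer_lid below 0.02 N and contact force between the fingers and inner_lid below 0.02 N)).
It fails at once if the pot is pushed more than 30 mm or tipped (distance of pot from where it was at the start of the episode above 0.03 m or angle between pot's own z axis and vertical above 0.2 rad).
It fails at once if the jar, bottle or carton is knocked over or pushed more than 30 mm (distance of any of jar, bottle, carton from where it was at the start of the episode above 0.03 m or angle between any of jar, bottle, carton's own z axis and vertical above 0.3 rad).
It also fails if it takes over 72 s, if anything falls off the work surface, if the arm or the gripper's body presses on something with over 40 N, if the wrist force passes 120 N, or if a joint passes its speed limit or range.

ROBOT

A 6-joint arm with a two-finger parallel gripper is mounted at the origin on the work surface. World frame = base frame: x ahead of the robot, y to its left, z up, the work surface at z = 0. Lengths are in m, angles in degrees, forces in N, time in s.
With the tool pointing down it reaches from about 0.3 to 0.75 m from the base axis. Payload 8.5 kg.
Tool frame: the origin (TCP) lies midway between the tips of the shut fingers; the grasp point (between the pads) lies 19 mm behind it; y points along the fingers, x is the direction in which the jaws open and shut, and the axes are right-handed (so a half turn about y gives the same grasp; the last joint's range is limited). The gripper opens to 85 mm and grips with 20 to 120 N. Pads are 22 mm wide; open, the fingers measure 114 mm over their backs; the gripper's body (76 mm by 85 mm) begins 54 mm behind the grasp point. The pads swing forward as they close: fully open they stand 13 mm farther back than shut.
Start: joints at [-79.372, 21.807, 74.336, -0, 83.858, -12.336], TCP at [0.215, -0.506, 0.231] pointing down, gripper open.
Joint ranges: [-178.18, 178.18], [-50.72, 133.34], [12.68, 142.11], [-81.47, 261.47], [9.98, 163.14], [-165.26, 165.26]. Speed limits (degrees/s): [136.94, 136.94, 180, 180, 180, 180].

INTERFACE

Orientations are given as a 3x3 rotation matrix whose columns are the frame's x, y, z axes.
In Python, from rig import env gives the robot as it stands.
- The arm moves only by the tool carry_out, never from a script. Its argument "plan" is a list of rows, each a list of 3 entries, a list of its own where there are three numbers: the shift along the tool's x, y, z in m, then the turn, a rotation vector about the tool's x, y, z in degrees, then the finger opening in m, from 0 to 0.0854. In form: [[[dx, dy, dz], [ax, ay, az], jaw], ...]. A call has 1 to 8 rows; each row shifts and turns the commanded pose from where the row before left it, along the tool's axes as they then stand; what a row does not reach is not made up. A row lasts 1/8 s, in which the tool goes at most 62.5 mm and 10.7 degrees, less where a joint would pass 70% of its speed; a pose out of reach is approached as far as the arm can. A call is refused whole if a number of a shift passes 0.0625 or a number of a turn 10.7, either way. A call with a gripper value outside its range is refused whole. The fingers move at their own pace and stop on an object; "force" is the grip in N (left out, the last holds). Time passes only in rows, so rows that do not move let the fingers close. It gives the time, the measured TCP pose, the force and the opening at its end, in the units of the state.
- env.observe(): the state, without advancing time (a new reading comes with each control period).
- env.get_image(name): name is "side" or "top"; returns a dict with "image" (384x512x3 uint8, red, green, blue), "vfov" (degrees; the focal length in pixels is half the picture's height over the tangent of half this angle, whatever the lens; pixels are square), "cx", "cy" (the principal point, pixels), "k1" (the pictures are not rectified: a ray, as slopes to the right and down, at radius r is drawn at 1 + k1 r^2 times it, then the intrinsics apply), "rvec" (rotation vector, rad) and "tvec" (3), from world to camera coordinates, as OpenCV has them. Camera axes: x right, y down, z forward; pixel columns grow to the right and rows downward; lengths in m; the calibration is good to about 2 mm. A picture is of the moment at which its call begins. There is no depth.
- env.close_job(): hands the job in, once; it reports no verdict.
Trained networks look in a picture, given as the dict that the camera call returned (one of the last four; its "shot" number tells which), for a name from the list of things; names that differ only in an ending like _2 or _b are one class to them, and where a whole thing is asked for, a point or a joint stands for the part that bears it (a point fixed in the world has none). Each returns a list of dicts, best first, with "conf" (0 to 1); they miss things now and then, are a little off and sometimes report something else, mostly with a low value. They report only what shows in the picture. A call takes as long as a camera call.
- env.outline_of(target, picture): "mask" (384x512 bool, what is visible of it) and "pixel" ([row, column] in pixels, amid what is visible of it).
The state is a dict: "time_s": time; "q": joint angles; "qvel": joint speeds; "joint_efforts": joint torques, N m; "position": TCP position; "tool_rot": TCP orientation; "ft_force": force on the tool from outside, world axes, zero at the start; "wrist_torque": the same for the moment, N m; "grip_width": finger opening in m.
Only numpy, scipy, OpenCV 4.12 (cv2) and the standard library are available. Lean on these libraries where they do the work, as an engineer would, in place of code of your own. Each camera call takes 0.05 s, during which the arm holds its last target.

## Working session

There is one attempt and no reset: what is moved stays moved. The work goes in short steps, Python scripts to look and compute and a tool call to move; the robot and the scene stay as the last step left them, time stands still between calls to the robot, and variables do not carry over. Pictures are saved under pics/ and viewed, and the job is handed in when it is done.

Besides the shell and the picture viewer there is one more tool, called after "Request:" by a JSON object that holds its "fn" and its "kwargs". carry_out: Moves the arm, as the interface text tells. Its arguments: {"type":"object","properties":{"plan":{"type":"array","items":{"type":"array"}},"force":{"type":"number"}},"required":["plan"]}

```bash
ls; mkdir -p pics; cat > h.py <<'E'
import numpy as np, cv2
from rig import env
def K(p):
    f=p["image"].shape[0]/2/np.tan(np.radians(p["vfov"])/2); return f
def proj(p,X):
    R=cv2.Rodrigues(np.array(p["rvec"],float))[0]; X=np.atleast_2d(X)
    f=K(p); cm=np.array([[f,0,p["cx"]],[0,f,p["cy"]],[0,0,1]])
    return cv2.projectPoints(X.astype(float),np.array(p["rvec"],float),np.array(p["tvec"],float),cm,np.array([p["k1"],0,0,0,0.]))[0][:,0]
def ray(p,uv):
    f=K(p); cm=np.array([[f,0,p["cx"]],[0,f,p["cy"]],[0,0,1]])
    n=cv2.undistortPoints(np.array([[uv]],float),cm,np.array([p["k1"],0,0,0,0.]))[0,0]
    R=cv2.Rodrigues(np.array(p["rvec"],float))[0]
    C=-R.T@np.array(p["tvec"],float); return C,R.T@np.array([n[0],n[1],1])
def atz(p,uv,z):
    C,d=ray(p,uv); return C+d*(z-C[2])/d[2]
def save(p,n): cv2.imwrite(f"pics/{n}.png",p["image"][...,::-1])
E
python3 - <<'E'
from h import *
for c in("top","side"):
    p=env.get_image(c); save(p,c+"0")
    print(c,p["vfov"],p["k1"],p["cx"],p["cy"],ray(p,(256,192)))
    for t in["pot","cap_grip","holder","board","stem_grip","collar_grip","inner_foot","jar","bottle","carton"]:
        for o in env.outline_of(t,p)[:2]:
            ys,xs=np.where(o["mask"]); print(t,round(o["conf"],2),np.round(o["pixel"]),xs.min(),xs.max(),ys.min(),ys.max(),len(xs))
print(env.observe())
E
```

```text
pics
top 53.472266437756765 -0.08138768373384161 253.50679595455867 194.0566397567673 (array([ 0.47115517, -0.01851823,  0.96370333]), array([ 0.18042598,  0.00907488, -0.98358325]))
pot 0.51 [259. 153.] 97 164 231 279 287
cap_grip 0.82 [256. 127.] 98 153 226 282 2529
holder 0.65 [258. 257.] 229 291 226 288 3059
board 0.8 [248. 343.] 310 390 191 270 2119
stem_grip 0.65 [223. 360.] 349 361 217 227 107
collar_grip 0.77 [225. 350.] 325 378 199 250 2074
inner_foot 0.4 [222. 356.] 349 361 217 227 107
jar 0.98 [154. 318.] 299 329 137 171 805
bottle 0.79 [155. 191.] 180 206 139 172 661
carton 0.97 [148. 247.] 222 270 127 167 1450
side 55.07789894566629 -0.09942426023994068 254.5302207370001 197.04561762202488 (array([ 0.43634891, -0.62165501,  0.67650919]), array([ 0.18814195,  0.72933059, -0.65793861]))
pot 0.89 [169. 195.] 175 214 153 178 693
cap_grip 0.58 [144. 192.] 170 214 130 161 1120
holder 0.64 [243. 216.] 184 246 217 267 2561
board 0.89 [333. 258.] 215 328 268 370 3249
stem_grip 0.64 [145. 194.] 170 214 130 160 1082
stem_grip 0.53 [293. 277.] 271 281 285 303 180
collar_grip 0.85 [3
[... 339 characters left out ...]
65e-04,
        8.38573713e+01, -1.23363018e+01]), 'qvel': array([-0.03194135, -0.10442988,  0.05005653,  0.09919393, -0.01201433,
        0.06051116]), 'joint_efforts': array([-7.82035045e-05, -4.48334455e+01, -2.31466860e+01, -2.42351680e-04,
        4.76418809e-04, -1.34693057e-07]), 'position': array([ 0.21459878, -0.50639216,  0.23130991]), 'tool_rot': array([[ 3.90199581e-01, -9.22530748e-06,  9.20730301e-01],
       [-9.20730301e-01,  1.67042885e-05,  3.90199581e-01],
       [-1.89798557e-05, -1.00000000e+00, -1.97601375e-06]]), 'ft_force': array([ 0.23204063, -0.68408959,  0.78103514]), 'wrist_torque': array([-0.0474451 , -0.00181078,  0.01180763]), 'grip_width': 0.08537556984361432}
```

```bash
python3 - <<'E'
import cv2
a=cv2.imread("pics/top0.png")[120:300,80:400]; cv2.imwrite("pics/t0c.png",cv2.resize(a,None,fx=2.5,fy=2.5,interpolation=2))
a=cv2.imread("pics/side0.png"); cv2.imwrite("pics/s0c.png",cv2.resize(a[120:380,140:380],None,fx=2.3,fy=2.3,interpolation=2))
E
```

```text
(no output)
```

View pics/t0c.png

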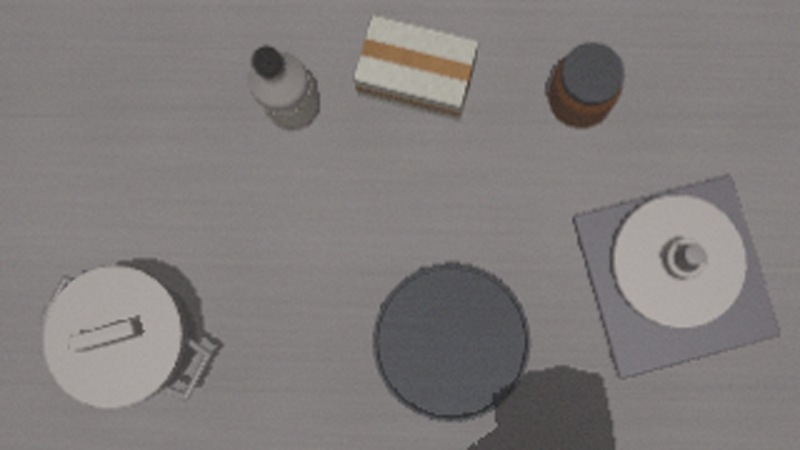

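View pics/s0c.png

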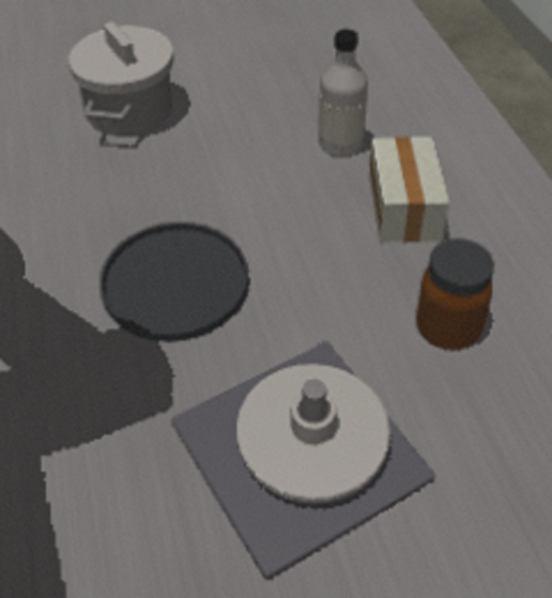

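```bash
cat > fit.py <<'E'
from h import *
from scipy.optimize import least_squares
def circ(r,z,n=48):
    a=np.linspace(0,2*np.pi,n,endpoint=False); return np.c_[r*np.cos(a),r*np.sin(a),np.full(n,z)]
def hullpts(mask):
    m=(mask*255).astype(np.uint8); n,l,s,_=cv2.connectedComponentsWithStats(m)
    k=1+np.argmax(s[1:,4]); c=cv2.findContours((l==k).astype(np.uint8),cv2.RETR_EXTERNAL,cv2.CHAIN_APPROX_NONE)[0][0]
    return cv2.convexHull(c)[:,0].astype(float)
def fit(obs,model,x0,z0=0):
    # obs: list of (pic,mask)
    H=[(p,hullpts(m)) for p,m in obs]
    def res(x):
        r=[]
        for p,h in H:
            q=proj(p,model+np.array([x[0],x[1],z0])).astype(np.float32); q=cv2.convexHull(q)
            r+=[cv2.pointPolygonTest(q,(float(u),float(v)),True) for u,v in h]
        return np.array(r)-0.3
    s=least_squares(res,x0,loss="soft_l1",diff_step=1e-3); return s.x,np.sqrt(np.mean(res(s.x)**2))
E
python3 - <<'E'
from fit import *
P={c:env.get_image(c) for c in("top","side")}
M={"holder":("holder",np.r_[circ(.078,0),circ(.078,.014)],(0.5,0)),
"cap":("cap_grip",np.r_[circ(.0655,.089),circ(.0655,.073)],(.5,.3)),
"outer":("collar_grip",np.r_[circ(.066,.034),circ(.066,.024)],(.5,-.2)),
"stem":("stem_grip",np.r_[circ(.01,.092,24),circ(.01,.062,24)],(.5,-.2)),
"jar":("jar",np.r_[circ(.034,0),circ(.034,.095)],(.6,-.1)),
}
# outer: collar_grip z = 77-29=48 -> disc top 34, skirt edge 24
for n,(t,m,x0) in M.items():
    O=[]
    for c in P:
        o=env.outline_of(t,P[c])
        if n=="stem" and c=="side": o=o[1:] if o[0]["pixel"][0]<250 else o
        if not o: print(n,c,"none");continue
        O.append((P[c],o[0]["mask"])); g=atz(P[c],o[0]["pixel"][::-1],m[:,2].mean())[:2]
        print(n,c,*fit(O[-1:],m,g))
    print(n,"both",*fit(O,m,g))
p=P["top"]
# bar ends crop px
for uv in[(70,345),(140,325)]: print("bar",atz(p,(uv[0]/2.5+80,uv[1]/2.5+120),.119))
for uv in[(730,176),(574,215),(620,377),(778,334)]: print("board",atz(p,(uv[0]/2.5+80,uv[1]/2.5+120),.01))
for uv in[(55,290),(200,370)]: print("handles",atz(p,(uv[0]/2.5+80,uv[1]/2.5+120),.052))
for uv in[(290,120),(415,70),(585,100)]: print("byst",atz(p,(uv[0]/2.5+80,uv[1]/2.5+120),.02))
E
```

```text
holder top [ 0.48425261 -0.02287518] 0.4335475037262804
holder side [ 0.48566624 -0.02327151] 0.3662590121451551
holder both [ 0.48482862 -0.02301147] 0.4542665569952238
cap top [0.48209039 0.28995513] 0.4872566419342004
cap side [0.4846727  0.28954017] 0.9283476151628552
cap both [0.48240411 0.28996644] 0.7821164302146507
outer top [ 0.56531602 -0.24576305] 0.47367147914017477
outer side [0.48512124 0.36248534] 2.1100633802114532
outer both [ 0.53054682 -0.12883536] 73.0569541053255
stem top [ 0.56651475 -0.24275491] 0.845822911854244
stem side [ 0.5672239  -0.25134105] 0.5628841118125861
stem both [ 0.56748395 -0.24794749] 1.6109228866170506
jar top [ 0.73571031 -0.15327248] 1.026652459222314
jar side [ 0.74086053 -0.15695775] 1.2099524161863604
jar both [ 0.73930785 -0.15560367] 1.4531211326605928
bar [0.47137718 0.31630253 0.119     ]
bar [0.49075951 0.25372041 0.119     ]
board [ 0.65508708 -0.30620439  0.01      ]
board [ 0.6123251  -0.14581138  0.01      ]
board [ 0.45167746 -0.19050325  0.01      ]
board [ 0.49548659 -0.34953347  0.01      ]
handles [0.52378661 0.36195437 0.052     ]
handles [0.45132038 0.21458528 0.052     ]
byst [0.70418039 0.14464031 0.02      ]
byst [0.75899587 0.01791013 0.02      ]
byst [ 0.72986862 -0.15670654  0.02      ]
```

```bash
cat > plan.py <<'E'
from h import *
def plan(target,yaw,n,jaw,start=None,rnd=4):
    """rows from measured pose to target TCP (world), tool down, yaw deg of tool x"""
    o=env.observe(); p=np.array(o["position"]) if start is None else np.array(start[:3]); R=np.array(o["tool_rot"])
    y0=np.degrees(np.arctan2(R[1,0],R[0,0])) if start is None else start[3]
    d=(yaw-y0+180)%360-180; rows=[]
    step=(np.array(target)-p)/n
    for i in range(n):
        a=np.radians(y0+d*i/n); c,s=np.cos(a),np.sin(a)
        rows.append([[round(float(v),rnd) for v in(step@[c,s,0],-step[2],step@[-s,c,0])],[0,round(-d/n,2),0],jaw])
    print("p",np.round(p,4),"yaw",round(float(y0),2)," tilt y",np.round(R[:,1],4))
    for i in range(0,n,8): print(str(rows[i:i+8]).replace(" ",""))
E
python3 - <<'E'
from plan import *
p=env.get_image("top"); g=p["image"]
a=g[220:288,92:162]; a=cv2.cvtColor(a,cv2.COLOR_RGB2GRAY).astype(float); a=np.clip((a-60)/(200-60)*255,0,255).astype(np.uint8); a=cv2.equalizeHist(a)
a=cv2.resize(a,None,fx=8,fy=8,interpolation=2); cv2.imwrite("pics/bar.png",a)
plan([.50,-.10,.231],-20,10,.085)
plan([.483,.290,.20],17.2,10,.085,start=[.5,-.1,.231,-20])
E
```

```text
p [ 0.2146 -0.5064  0.2313] yaw -67.04  tilt y [ 0.  0. -1.]
[[[-0.0263,0.0,0.0421],[0,np.float64(-4.7),0],0.085],[[-0.0227,0.0,0.0441],[0,np.float64(-4.7),0],0.085],[[-0.019,0.0,0.0459],[0,np.float64(-4.7),0],0.085],[[-0.0152,0.0,0.0473],[0,np.float64(-4.7),0],0.085],[[-0.0113,0.0,0.0484],[0,np.float64(-4.7),0],0.085],[[-0.0073,0.0,0.0491],[0,np.float64(-4.7),0],0.085],[[-0.0032,0.0,0.0496],[0,np.float64(-4.7),0],0.085],[[0.0008,0.0,0.0497],[0,np.float64(-4.7),0],0.085]]
[[[0.0049,0.0,0.0494],[0,np.float64(-4.7),0],0.085],[[0.0089,0.0,0.0488],[0,np.float64(-4.7),0],0.085]]
p [ 0.5   -0.1    0.231] yaw -20.0  tilt y [ 0.  0. -1.]
[[[-0.0149,0.0031,0.0361],[0,-3.72,0],0.085],[[-0.0126,0.0031,0.037],[0,-3.72,0],0.085],[[-0.0101,0.0031,0.0377],[0,-3.72,0],0.085],[[-0.0077,0.0031,0.0383],[0,-3.72,0],0.085],[[-0.0052,0.0031,0.0387],[0,-3.72,0],0.085],[[-0.0027,0.0031,0.0389],[0,-3.72,0],0.085],[[-0.0001,0.0031,0.039],[0,-3.72,0],0.085],[[0.0024,0.0031,0.039],[0,-3.72,0],0.085]]
[[[0.0049,0.0031,0.0387],[0,-3.72,0],0.085],[[0.0074,0.0031,0.0383],[0,-3.72,0],0.085]]
```

View pics/bar.png

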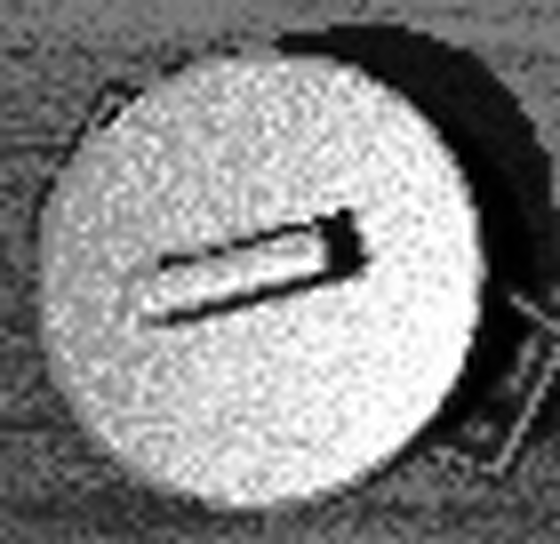

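```bash
python3 - <<'E'
from h import *
p=env.get_image("top")
f=lambda u,v,z=.119: atz(p,(92+u/8-.44,220+v/8-.44),z)[:2]
print(f(232,273)); 
for a,b in[((150,322),(330,282)),((160,263),(320,225))]:
    d=f(*b)-f(*a); print(np.degrees(np.arctan2(d[1],d[0])))
E
```

```text
[0.48170254 0.28827234]
-76.16084231351932
-75.37923285801628
```

Request:
{"fn": "carry_out", "kwargs": {"plan": [[[-0.0263, 0, 0.0421], [0, -4.7, 0], 0.085], [[-0.0227, 0, 0.0441], [0, -4.7, 0], 0.085], [[-0.019, 0, 0.0459], [0, -4.7, 0], 0.085], [[-0.0152, 0, 0.0473], [0, -4.7, 0], 0.085], [[-0.0113, 0, 0.0484], [0, -4.7, 0], 0.085], [[-0.0073, 0, 0.0491], [0, -4.7, 0], 0.085], [[-0.0032, 0, 0.0496], [0, -4.7, 0], 0.085], [[0.0008, 0, 0.0497], [0, -4.7, 0], 0.085]]}}

```text
time_s: 2.8
position: [0.4438, -0.1799, 0.2315]
tool_rot: [[0.872, 0.0, 0.489], [-0.489, -0.0, 0.872], [0.0, -1.0, -0.0]]
ft_force: [0.6, -0.1, 0.5]
grip_width: 0.0851
```

```bash
sed -i 's/round(-d\/n,2)/round(float(-d\/n),2)/' plan.py; python3 - <<'E'
from plan import *
plan([.4825,.2895,.17],14.2,14,.085,start=[.4438,-.1799,.2315,-29.3])
E
```

```text
p [ 0.4438 -0.1799  0.2315] yaw -29.3  tilt y [ 4.e-04 -3.e-04 -1.e+00]
[[[-0.014,0.0044,0.0306],[0,-3.11,0],0.085],[[-0.0123,0.0044,0.0313],[0,-3.11,0],0.085],[[-0.0106,0.0044,0.0319],[0,-3.11,0],0.085],[[-0.0089,0.0044,0.0325],[0,-3.11,0],0.085],[[-0.0071,0.0044,0.0329],[0,-3.11,0],0.085],[[-0.0053,0.0044,0.0332],[0,-3.11,0],0.085],[[-0.0035,0.0044,0.0335],[0,-3.11,0],0.085],[[-0.0017,0.0044,0.0336],[0,-3.11,0],0.085]]
[[[0.0002,0.0044,0.0336],[0,-3.11,0],0.085],[[0.002,0.0044,0.0336],[0,-3.11,0],0.085],[[0.0038,0.0044,0.0334],[0,-3.11,0],0.085],[[0.0056,0.0044,0.0332],[0,-3.11,0],0.085],[[0.0074,0.0044,0.0328],[0,-3.11,0],0.085],[[0.0092,0.0044,0.0324],[0,-3.11,0],0.085]]
```

Request:
{"fn": "carry_out", "kwargs": {"plan": [[[-0.014, 0.0044, 0.0306], [0, -3.11, 0], 0.085], [[-0.0123, 0.0044, 0.0313], [0, -3.11, 0], 0.085], [[-0.0106, 0.0044, 0.0319], [0, -3.11, 0], 0.085], [[-0.0089, 0.0044, 0.0325], [0, -3.11, 0], 0.085], [[-0.0071, 0.0044, 0.0329], [0, -3.11, 0], 0.085], [[-0.0053, 0.0044, 0.0332], [0, -3.11, 0], 0.085], [[-0.0035, 0.0044, 0.0335], [0, -3.11, 0], 0.085], [[-0.0017, 0.0044, 0.0336], [0, -3.11, 0], 0.085]]}}

```text
time_s: 3.8
position: [0.4657, 0.088, 0.1961]
tool_rot: [[0.997, 0.0, 0.078], [-0.078, -0.0, 0.997], [0.0, -1.0, -0.0]]
ft_force: [0.2, -0.7, -0.2]
grip_width: 0.0851
```

Request:
{"fn": "carry_out", "kwargs": {"plan": [[[0.0002, 0.0044, 0.0336], [0, -3.11, 0], 0.085], [[0.002, 0.0044, 0.0336], [0, -3.11, 0], 0.085], [[0.0038, 0.0044, 0.0334], [0, -3.11, 0], 0.085], [[0.0056, 0.0044, 0.0332], [0, -3.11, 0], 0.085], [[0.0074, 0.0044, 0.0328], [0, -3.11, 0], 0.085], [[0.0092, 0.0044, 0.0324], [0, -3.11, 0], 0.085], [[0, 0, 0], [0, 0, 0], 0.085]]}}

```text
time_s: 4.68
position: [0.4824, 0.2896, 0.1692]
tool_rot: [[0.969, -0.001, -0.246], [0.246, -0.0, 0.969], [-0.001, -1.0, 0.0]]
ft_force: [0.5, -0.3, -0.1]
grip_width: 0.085
```

```bash
python3 - <<'E'
from plan import *
plan([.4825,.2895,.094],14.2,4,.05)
p=env.get_image("side"); save(p,"s1"); 
E
```

```text
p [0.4824 0.2896 0.1692] yaw 14.26  tilt y [-5.e-04 -0.e+00 -1.e+00]
[[[0.0,0.0188,-0.0],[0,0.01,0],0.05],[[0.0,0.0188,-0.0],[0,0.01,0],0.05],[[0.0,0.0188,-0.0],[0,0.01,0],0.05],[[0.0,0.0188,-0.0],[0,0.01,0],0.05]]
```

View pics/s1.png

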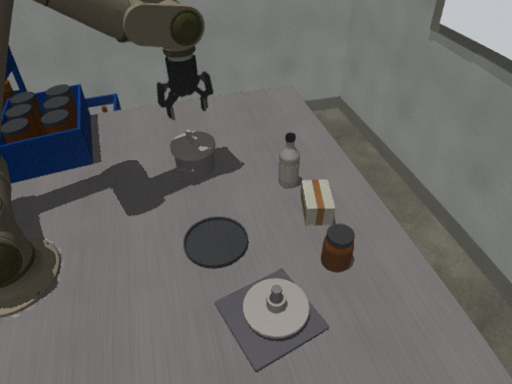

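The gripper (around pixel 187,90) is centred above the cap's bar at (193,133), straddling it. I'll go down and close.

Request:
{"fn": "carry_out", "kwargs": {"plan": [[[0, 0.0188, 0], [0, 0, 0], 0.06], [[0, 0.0188, 0], [0, 0, 0], 0.05], [[0, 0.0188, 0], [0, 0, 0], 0.05], [[0, 0.017, 0], [0, 0, 0], 0.05], [[0, 0, 0], [0, 0, 0], 0.0], [[0, 0, 0], [0, 0, 0], 0.0], [[0, 0, 0], [0, 0, 0], 0.0], [[0, 0, 0], [0, 0, 0], 0.0]], "force": 40}}

```text
time_s: 5.72
position: [0.4833, 0.2879, 0.0973]
tool_rot: [[0.97, 0.002, -0.244], [0.244, 0.0, 0.97], [0.002, -1.0, -0.0]]
ft_force: [-0.3, -2.7, 6.4]
grip_width: 0.0132
```

Request:
{"fn": "carry_out", "kwargs": {"plan": [[[0, 0, 0], [0, 0, 0], 0.0], [[0, -0.005, 0], [0, 0, 0], 0.0], [[0, -0.008, 0], [0, 0, 0], 0.0], [[0, -0.01, 0], [0, 0, 0], 0.0], [[0, -0.015, 0], [0, 0, 0], 0.0], [[0, -0.02, 0], [0, 0, 0], 0.0], [[0, -0.02, 0], [0, 0, 0], 0.0], [[0, 0, 0], [0, 0, 0], 0.0]], "force": 60}}

```text
time_s: 6.72
position: [0.4833, 0.2883, 0.1762]
tool_rot: [[0.97, 0.004, -0.244], [0.244, 0.001, 0.97], [0.004, -1.0, 0.0]]
ft_force: [-0.7, -0.5, -1.0]
grip_width: 0.0129
```

```bash
python3 - <<'E'
from plan import *
o=env.observe(); print(o["ft_force"])
for c in("top","side"):
    p=env.get_image(c); save(p,c+"2")
    for t in("cap_grip","pot"):
        for q in env.outline_of(t,p)[:2]: print(c,t,q["conf"],q["pixel"])
a=cv2.imread("pics/top2.png")[190:310,50:210];b=cv2.imread("pics/side2.png")[50:200,110:310]
b=cv2.resize(b,(533,400),interpolation=2);a=cv2.resize(a,(533,400),interpolation=2)[:, :267*2]
cv2.imwrite("pics/c2.png",cv2.resize(np.hstack([a,b]),(800,300)))
E
```

```text
[-0.73290388 -0.52241414 -1.01741602]
top cap_grip 0.94 [251.5, 123.9]
top pot 0.92 [260.4, 146.8]
top pot 0.38 [226.0, 348.1]
side cap_grip 0.57 [122.4, 191.1]
side pot 0.67 [241.9, 216.8]
side pot 0.61 [156.7, 193.7]
```

View pics/c2.png

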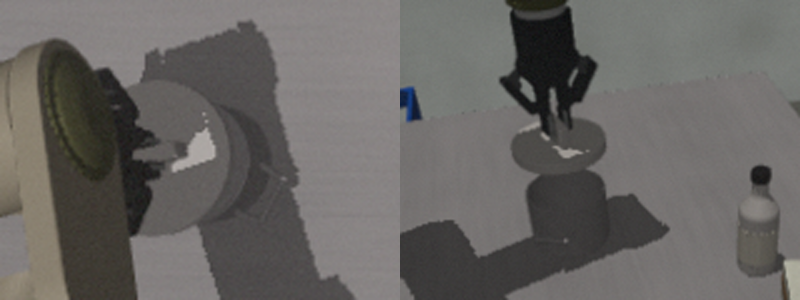

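```bash
python3 - <<'E'
from plan import *
plan([.4848,-.0235,.13],0,13,0)
E
```

```text
p [0.4825 0.288  0.1736] yaw 14.1  tilt y [-1.3e-03 -4.0e-04 -1.0e+00]
[[[-0.0057,0.0034,-0.0233],[0,1.08,0],0],[[-0.0052,0.0034,-0.0234],[0,1.08,0],0],[[-0.0048,0.0034,-0.0235],[0,1.08,0],0],[[-0.0043,0.0034,-0.0236],[0,1.08,0],0],[[-0.0039,0.0034,-0.0236],[0,1.08,0],0],[[-0.0034,0.0034,-0.0237],[0,1.08,0],0],[[-0.003,0.0034,-0.0238],[0,1.08,0],0],[[-0.0025,0.0034,-0.0238],[0,1.08,0],0]]
[[[-0.0021,0.0034,-0.0239],[0,1.08,0],0],[[-0.0016,0.0034,-0.0239],[0,1.08,0],0],[[-0.0012,0.0034,-0.0239],[0,1.08,0],0],[[-0.0007,0.0034,-0.0239],[0,1.08,0],0],[[-0.0003,0.0034,-0.024],[0,1.08,0],0]]
```

Request:
{"fn": "carry_out", "kwargs": {"plan": [[[-0.0057, 0.001, -0.0233], [0, 1.08, 0], 0.0], [[-0.0052, 0.0034, -0.0234], [0, 1.08, 0], 0.0], [[-0.0048, 0.0034, -0.0235], [0, 1.08, 0], 0.0], [[-0.0043, 0.0034, -0.0236], [0, 1.08, 0], 0.0], [[-0.0039, 0.0034, -0.0236], [0, 1.08, 0], 0.0], [[-0.0034, 0.0034, -0.0237], [0, 1.08, 0], 0.0], [[-0.003, 0.0034, -0.0238], [0, 1.08, 0], 0.0], [[-0.0025, 0.0034, -0.0238], [0, 1.08, 0], 0.0]]}}

```text
time_s: 8.02
position: [0.4841, 0.0956, 0.1491]
tool_rot: [[0.996, -0.001, -0.095], [0.095, 0.0, 0.996], [-0.001, -1.0, 0.0]]
ft_force: [0.8, -0.4, -0.2]
grip_width: 0.0127
```

Request:
{"fn": "carry_out", "kwargs": {"plan": [[[-0.0021, 0.0034, -0.0239], [0, 1.08, 0], 0.0], [[-0.0016, 0.0034, -0.0239], [0, 1.08, 0], 0.0], [[-0.0012, 0.0034, -0.0239], [0, 1.08, 0], 0.0], [[-0.0007, 0.0034, -0.0239], [0, 1.08, 0], 0.0], [[-0.0003, 0.0034, -0.024], [0, 1.08, 0], 0.0], [[0, 0, 0], [0, 0, 0], 0.0], [[0, 0, 0], [0, 0, 0], 0.0]]}}

```text
time_s: 8.9
position: [0.4852, -0.0229, 0.1324]
tool_rot: [[1.0, -0.0, -0.001], [0.001, 0.0, 1.0], [-0.0, -1.0, 0.0]]
ft_force: [-0.4, 1.1, -0.6]
grip_width: 0.0129
```

```bash
python3 - <<'E'
from fit import *
from plan import plan
o=env.observe(); print(o["position"],o["tool_rot"][:,1],o["grip_width"],o["ft_force"])
z=o["position"][2]+.007
O=[]
P={}
for c in("top","side"):
    p=env.get_image(c); save(p,c+"3"); P[c]=p
    for q in env.outline_of("cap_grip",p)[:1]:
        ys,xs=np.where(q["mask"]);print(c,q["conf"],q["pixel"],xs.min(),xs.max(),ys.min(),ys.max())
        print(fit([(p,q["mask"])],np.r_[circ(.0655,-.015),circ(.0655,-.031)],o["position"][:2],z))
    for t in("pot","holder"):
        for q in env.outline_of(t,p)[:2]: print(c,t,q["conf"],q["pixel"])
a=P["top"]["image"][180:330,160:360];b=P["side"]["image"][110:260,120:320]
cv2.imwrite("pics/c3.png",cv2.resize(np.hstack([a,b])[...,::-1],(800,300),interpolation=2))
E
```

```text
[ 0.48515452 -0.02289856  0.13241815] [-4.03979115e-04  3.69621211e-04 -9.99999850e-01] 0.01290134003718616 [-0.37585395  1.14210087 -0.55009939]
top 0.54 [281.8, 249.3] 240 253 277 284
(array([ 0.49017256, -0.01921308]), np.float64(1.7252538965473485))
top pot 0.88 [255.1, 126.4]
top holder 0.63 [282.9, 247.8]
side 0.86 [210.2, 213.0] 181 240 187 230
(array([ 0.4868628, -0.0211705]), np.float64(0.6169537374687544))
side pot 0.57 [156.4, 179.4]
side holder 0.57 [244.1, 215.2]
```

View pics/c3.png

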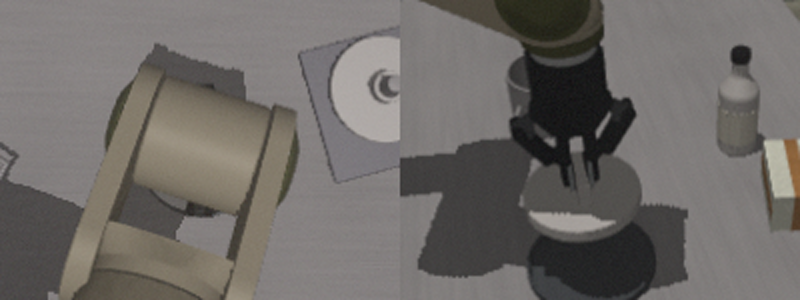

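Request:
{"fn": "carry_out", "kwargs": {"plan": [[[-0.001, 0.02, -0.0015], [0, 0, 0], 0.0], [[0, 0.025, 0], [0, 0, 0], 0.0], [[0, 0.025, 0], [0, 0, 0], 0.0], [[0, 0.015, 0], [0, 0, 0], 0.0], [[0, 0.008, 0], [0, 0, 0], 0.0], [[0, 0.006, 0], [0, 0, 0], 0.0], [[0, 0.0, 0], [0, 0, 0], 0.0]]}}

```text
time_s: 10.18
position: [0.4843, -0.0249, 0.0336]
tool_rot: [[1.0, 0.0, -0.001], [0.001, -0.0, 1.0], [0.0, -1.0, -0.0]]
ft_force: [-1.0, -0.1, -1.4]
grip_width: 0.0131
```

Request:
{"fn": "carry_out", "kwargs": {"plan": [[[0, 0.003, 0], [0, 0, 0], 0.0], [[0, 0.002, 0], [0, 0, 0], 0.0], [[0, 0, 0], [0, 0, 0], 0.0]]}}

```text
time_s: 10.55
position: [0.4843, -0.0249, 0.0285]
tool_rot: [[1.0, 0.0, -0.001], [0.001, 0.0, 1.0], [0.0, -1.0, 0.0]]
ft_force: [0.2, 0.2, -1.7]
grip_width: 0.0127
```

```bash
python3 - <<'E'
from fit import *
o=env.observe(); print(o["position"],o["ft_force"])
p=env.get_image("side"); save(p,"s4")
q=env.outline_of("cap_grip",p)[0]; print(q["conf"],fit([(p,q["mask"])],np.r_[circ(.0655,-.015),circ(.0655,-.031)],o["position"][:2],.035))
b=p["image"][140:290,120:320]
cv2.imwrite("pics/c4.png",cv2.resize(b[...,::-1],(800,600),interpolation=2))
E
```

```text
[ 0.48432017 -0.02493455  0.02853699] [ 0.15810517  0.18063045 -1.66126124]
0.87 (array([ 0.48554709, -0.02294173]), np.float64(0.5591943233647342))
```

View pics/c4.png

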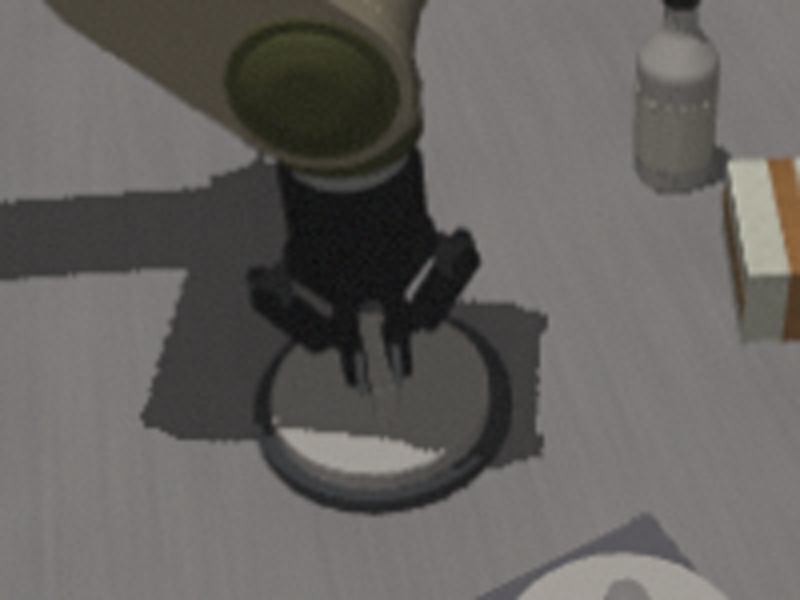

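Request:
{"fn": "carry_out", "kwargs": {"plan": [[[0, 0.0015, 0], [0, 0, 0], 0.0], [[0, 0, 0], [0, 0, 0], 0.0]]}}

```text
time_s: 10.9
position: [0.4844, -0.025, 0.0283]
tool_rot: [[1.0, 0.001, -0.001], [0.001, -0.0, 1.0], [0.001, -1.0, -0.0]]
ft_force: [-4.4, 0.7, 17.2]
grip_width: 0.0131
```

Request:
{"fn": "carry_out", "kwargs": {"plan": [[[0, -0.001, 0], [0, 0, 0], 0.0], [[0, 0, 0], [0, 0, 0], 0.05], [[0, 0, 0], [0, 0, 0], 0.05], [[0, 0, 0], [0, 0, 0], 0.05], [[0, -0.02, 0], [0, 0, 0], 0.05], [[0, -0.04, 0], [0, 0, 0], 0.06], [[0, -0.04, 0], [0, 0, 0], 0.06], [[0, -0.04, 0], [0, 0, 0], 0.06]]}}

```text
time_s: 11.9
position: [0.4841, -0.0249, 0.1693]
tool_rot: [[1.0, -0.0, -0.001], [0.001, 0.0, 1.0], [-0.0, -1.0, 0.0]]
ft_force: [0.1, 0.8, -0.2]
grip_width: 0.0598
```

```bash
python3 - <<'E'
from fit import *
from plan import plan
P={c:env.get_image(c) for c in("top","side")}
M={"outer":("collar_grip",np.r_[circ(.066,.034),circ(.066,.024)],(.5653,-.2458)),
"stem":("stem_grip",np.r_[circ(.01,.092,24),circ(.01,.062,24)],(.5653,-.2458)),
"cap":("cap_grip",np.r_[circ(.0655,.02),circ(.0655,.004)],(.485,-.023)),
"pot":("pot",np.r_[circ(.058,.0),circ(.058,.085)],(.482,.290)),
}
for n,(t,m,x0) in M.items():
    for c in P:
        for q in env.outline_of(t,P[c])[:3]:
            u=proj(P[c],[x0[0],x0[1],m[:,2].mean()])[0]
            if np.hypot(*(u-q["pixel"][::-1]))>40: continue
            print(n,c,round(q["conf"],2),q["mask"].sum(),*fit([(P[c],q["mask"])],m,x0))
a=P["top"]["image"][180:330,80:280];b=P["side"]["image"][110:260,120:320]
cv2.imwrite("pics/c5.png",cv2.resize(np.hstack([a,b])[...,::-1],(800,300),interpolation=2))
p=P["side"];q=p["image"][265:345,235:315]; cv2.imwrite("pics/st5.png",cv2.resize(q[...,::-1],(600,600),interpolation=2))
q=P["top"]["image"][190:280,305:395]; cv2.imwrite("pics/tt5.png",cv2.resize(q[...,::-1],(600,600),interpolation=2))
plan([.5655,-.247,.20],0,8,.06)
E
```

```text
outer top 0.72 2112 [ 0.56615471 -0.2467541 ] 0.31847662683371925
outer side 0.67 2863 [ 0.56845027 -0.24730319] 0.5490890148604057
stem top 0.63 126 [ 0.56515264 -0.24310206] 1.3147480750976948
stem side 0.61 176 [ 0.56816593 -0.25177995] 0.4170551504939006
cap side 0.94 1879 [ 0.48583873 -0.02184843] 0.40410663195582397
pot top 0.92 2387 [0.48148409 0.29104695] 3.5866790978258236
pot side 0.88 383 [0.4808034  0.29312167] 5.916537629678452
p [ 0.484  -0.0249  0.1672] yaw 0.06  tilt y [-1.6e-03  5.0e-04 -1.0e+00]
[[[0.0102,-0.0041,-0.0278],[0,0.01,0],0.06],[[0.0102,-0.0041,-0.0278],[0,0.01,0],0.06],[[0.0102,-0.0041,-0.0278],[0,0.01,0],0.06],[[0.0102,-0.0041,-0.0278],[0,0.01,0],0.06],[[0.0102,-0.0041,-0.0278],[0,0.01,0],0.06],[[0.0102,-0.0041,-0.0278],[0,0.01,0],0.06],[[0.0102,-0.0041,-0.0278],[0,0.01,0],0.06],[[0.0102,-0.0041,-0.0278],[0,0.01,0],0.06]]
```

View pics/c5.png

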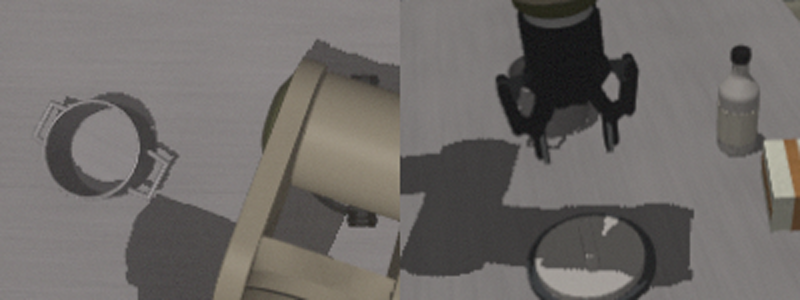

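View pics/st5.png

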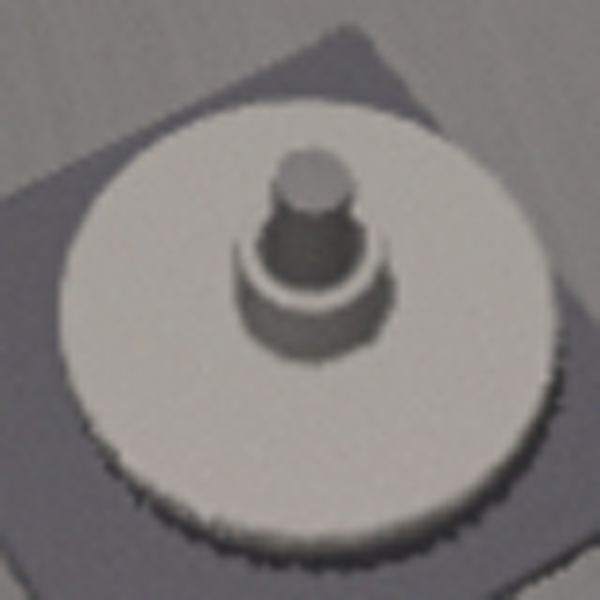

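View pics/tt5.png

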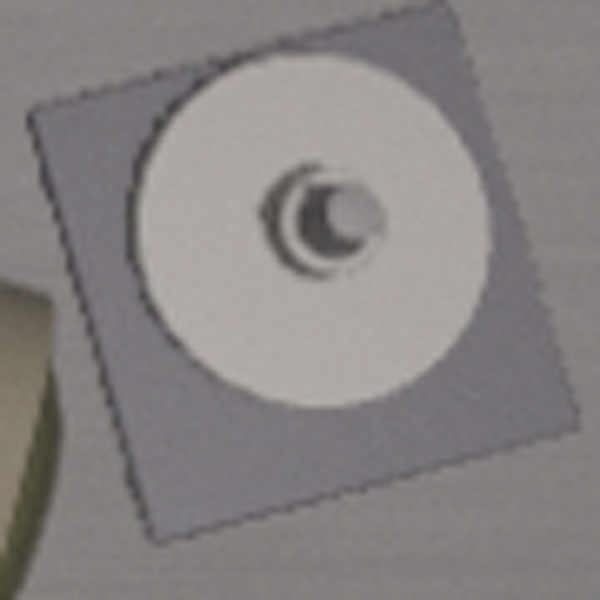

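```bash
python3 - <<'E'
from h import *
for c,uv in(("side",(276.6,288.6)),("top",(358.6,221.8))):
    p=env.get_image(c); print(c,atz(p,uv,.092))
# collar top ring outer / lid center at side
E
```

```text
side [ 0.56888617 -0.24904481  0.092     ]
top [ 0.56520428 -0.24774265  0.092     ]
```

Request:
{"fn": "carry_out", "kwargs": {"plan": [[[0.0102, -0.0041, -0.0278], [0, 0, 0], 0.07], [[0.0102, -0.0041, -0.0278], [0, 0, 0], 0.07], [[0.0102, -0.0041, -0.0278], [0, 0, 0], 0.07], [[0.0102, -0.0041, -0.0278], [0, 0, 0], 0.07], [[0.0102, -0.0041, -0.0278], [0, 0, 0], 0.07], [[0.0102, 0, -0.0278], [0, 0, 0], 0.07], [[0.0102, 0, -0.0278], [0, 0, 0], 0.07], [[0.0102, 0, -0.0278], [0, 0, 0], 0.07]]}}

```text
time_s: 13.5
position: [0.5663, -0.2482, 0.1881]
tool_rot: [[1.0, -0.0, -0.001], [0.001, 0.0, 1.0], [-0.0, -1.0, 0.0]]
ft_force: [0.7, 0.0, 1.3]
grip_width: 0.0696
```

Request:
{"fn": "carry_out", "kwargs": {"plan": [[[0.0007, 0.03, 0], [0, 0, 0], 0.06], [[0, 0.03, 0], [0, 0, 0], 0.06], [[0, 0.03, 0], [0, 0, 0], 0.06], [[0, 0.02, 0], [0, 0, 0], 0.06], [[0, 0.01, 0], [0, 0, 0], 0.06], [[0, 0, 0], [0, 0, 0], 0.06]]}}

```text
time_s: 14.25
position: [0.5668, -0.2472, 0.0682]
tool_rot: [[1.0, -0.001, -0.001], [0.001, 0.001, 1.0], [-0.001, -1.0, 0.001]]
ft_force: [0.3, 0.7, 0.6]
grip_width: 0.06
```

```bash
python3 - <<'E'
from h import *
p=env.get_image("side"); o=env.observe(); print(o["position"])
b=p["image"][225:345,200:360]
cv2.imwrite("pics/c6.png",cv2.resize(b[...,::-1],(800,600),interpolation=2))
E
```

```text
[ 0.56703098 -0.24736738  0.06890855]
```

View pics/c6.png

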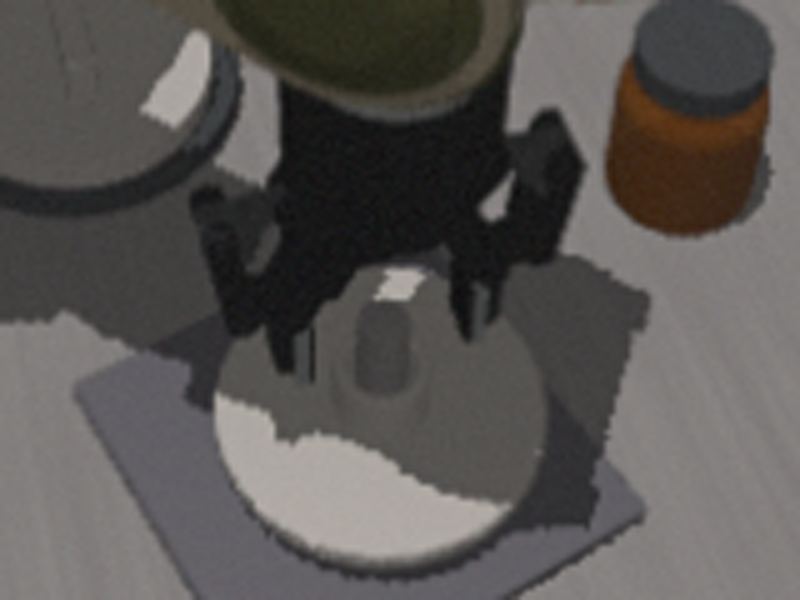

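Request:
{"fn": "carry_out", "kwargs": {"plan": [[[0, 0.003, 0], [0, 0, 0], 0.04], [[0, 0, 0], [0, 0, 0], 0.02], [[0, 0, 0], [0, 0, 0], 0.0], [[0, 0, 0], [0, 0, 0], 0.0], [[0, 0, 0], [0, 0, 0], 0.0], [[0, 0, 0], [0, 0, 0], 0.0]], "force": 60}}

```text
time_s: 15.05
position: [0.5666, -0.2473, 0.066]
tool_rot: [[1.0, -0.0, -0.001], [0.001, -0.0, 1.0], [-0.0, -1.0, -0.0]]
ft_force: [-3.5, 0.7, 6.1]
grip_width: 0.018
```

Request:
{"fn": "carry_out", "kwargs": {"plan": [[[0, 0, 0], [0, 0, 0], 0.0], [[0, -0.003, 0], [0, 0, 0], 0.0], [[0, -0.006, 0], [0, 0, 0], 0.0], [[0, -0.01, 0], [0, 0, 0], 0.0], [[0, -0.015, 0], [0, 0, 0], 0.0], [[0, -0.02, 0], [0, 0, 0], 0.0], [[0, -0.02, 0], [0, 0, 0], 0.0], [[0, 0, 0], [0, 0, 0], 0.0]], "force": 100}}

```text
time_s: 16.05
position: [0.5675, -0.2477, 0.1417]
tool_rot: [[1.0, 0.004, -0.001], [0.001, -0.002, 1.0], [0.004, -1.0, -0.002]]
ft_force: [0.8, -0.7, -6.2]
grip_width: 0.0168
```

```bash
python3 - <<'E'
from fit import *
o=env.observe(); print(o["position"],o["ft_force"],o["wrist_torque"],o["tool_rot"][:,1])
p=env.get_image("side")
for q in env.outline_of("collar_grip",p)[:1]:
   z=o["position"][2]-.066
   print(q["conf"],fit([(p,q["mask"])],np.r_[circ(.066,.034),circ(.066,.024)],o["position"][:2],z))
b=p["image"][180:330,180:380]
cv2.imwrite("pics/c7.png",cv2.resize(b[...,::-1],(800,600),interpolation=2))
p=env.get_image("top");b=p["image"][210:300,80:200]
cv2.imwrite("pics/c7t.png",cv2.resize(b[...,::-1],(800,600),interpolation=2))
E
```

```text
[ 0.56754351 -0.24766006  0.14174638] [ 0.75053226 -0.73626194 -6.23831661] [-0.02398304 -0.01236397 -0.06723091] [ 0.00356928 -0.00241728 -0.99999071]
0.7 (array([ 0.56910076, -0.2484795 ]), np.float64(0.41232347748092596))
```

View pics/c7.png

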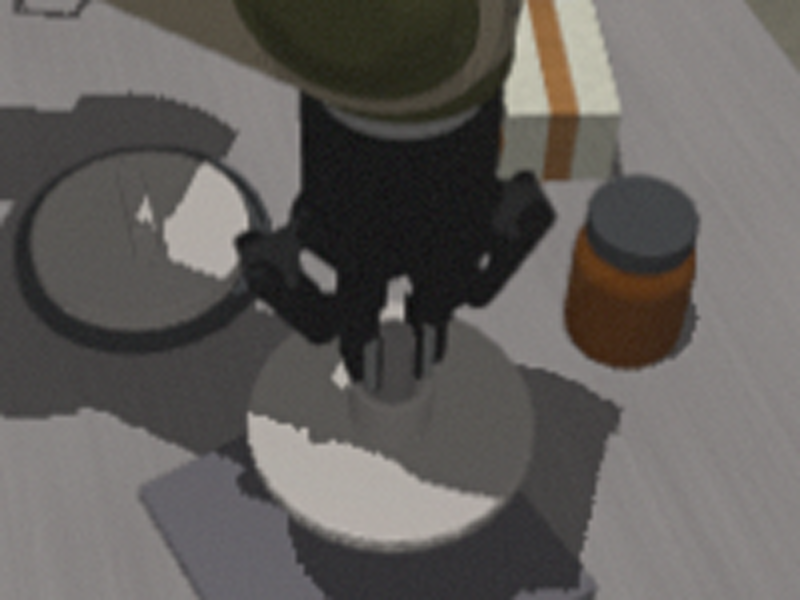

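View pics/c7t.png

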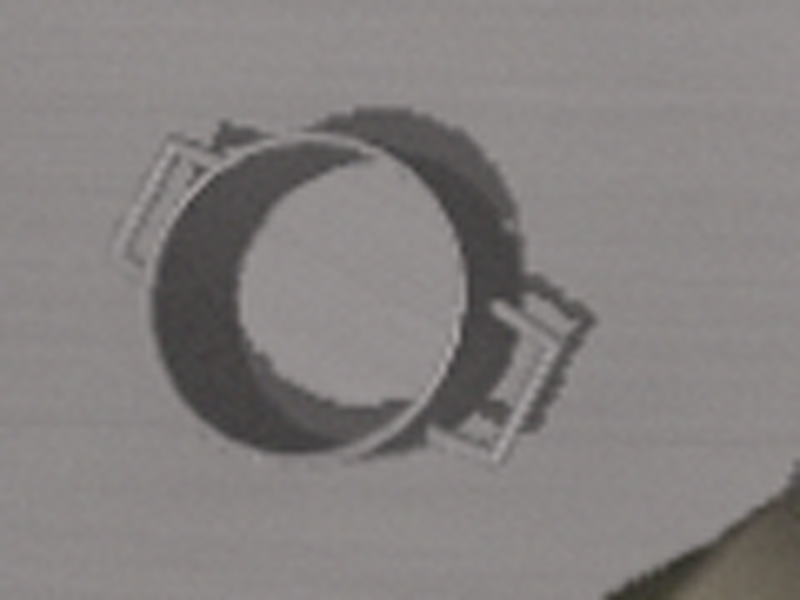

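```bash
cat > rim.py <<'E'
from fit import *
from scipy.optimize import minimize
def rimfit(p,x0,rng=.012):
    g=cv2.GaussianBlur(cv2.cvtColor(p["image"],cv2.COLOR_RGB2GRAY),(0,0),.7).astype(np.float32)
    def smp(x,r):
        q=proj(p,circ(r,.085,180)+np.array([x[0],x[1],0])).astype(np.float32)
        return cv2.remap(g,q[:,0].reshape(-1,1),q[:,1].reshape(-1,1),cv2.INTER_LINEAR)[:,0]
    def sc(x):
        return -np.mean(np.clip(2*smp(x,.056)-smp(x,.0515)-smp(x,.0605),-40,40))
    best=min(((sc((x0[0]+a,x0[1]+b)),x0[0]+a,x0[1]+b) for a in np.arange(-rng,rng,.001) for b in np.arange(-rng,rng,.001)))
    s=minimize(sc,best[1:],method="Nelder-Mead",options=dict(initial_simplex=[best[1:],(best[1]+.001,best[2]),(best[1],best[2]+.001)]))
    return s.x,s.fun
def overlay(p,x,n,box):
    k=6; r0,r1,c0,c1=box; a=cv2.resize(p["image"][r0:r1,c0:c1][...,::-1].copy(),None,fx=k,fy=k,interpolation=2)
    for r in(.058,.054):
        q=(proj(p,circ(r,.085)+np.array([x[0],x[1],0]))-[c0,r0]+.5)*k
        cv2.polylines(a,[q.astype(np.int32)],True,(0,0,255),1)
    cv2.imwrite(f"pics/{n}.png",a)
E
python3 - <<'E'
from rim import *
p=env.get_image("top"); x,f=rimfit(p,(.482,.289)); print(x,f); overlay(p,x,"ov_t",(215,290,90,175))
p=env.get_image("side"); x,f=rimfit(p,(.482,.289)); print(x,f); overlay(p,x,"ov_s",(120,190,155,240))
E
```

```text
[0.48079573 0.29111805] -37.90135192871094
[0.4859187  0.29845933] -0.33870986104011536
```

View pics/ov_t.png

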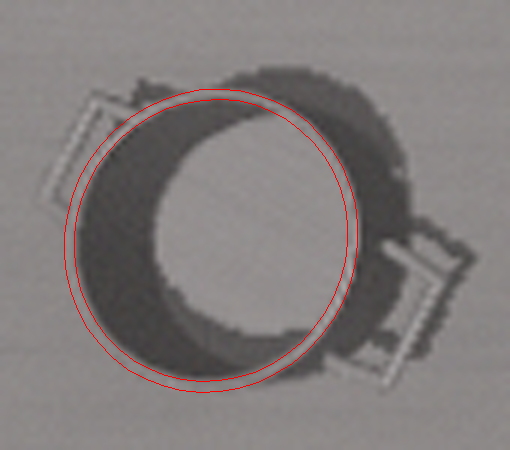

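View pics/ov_s.png

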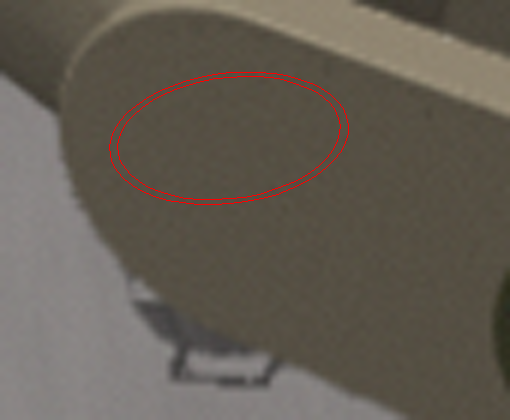

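```bash
python3 - <<'E'
from plan import *
plan([.482,.291,.205],0,20,0)
E
```

```text
p [ 0.5665 -0.247   0.1386] yaw 0.06  tilt y [-0.0014  0.001  -1.    ]
[[[-0.0042,-0.0033,0.0269],[0,0.0,0],0],[[-0.0042,-0.0033,0.0269],[0,0.0,0],0],[[-0.0042,-0.0033,0.0269],[0,0.0,0],0],[[-0.0042,-0.0033,0.0269],[0,0.0,0],0],[[-0.0042,-0.0033,0.0269],[0,0.0,0],0],[[-0.0042,-0.0033,0.0269],[0,0.0,0],0],[[-0.0042,-0.0033,0.0269],[0,0.0,0],0],[[-0.0042,-0.0033,0.0269],[0,0.0,0],0]]
[[[-0.0042,-0.0033,0.0269],[0,0.0,0],0],[[-0.0042,-0.0033,0.0269],[0,0.0,0],0],[[-0.0042,-0.0033,0.0269],[0,0.0,0],0],[[-0.0042,-0.0033,0.0269],[0,0.0,0],0],[[-0.0042,-0.0033,0.0269],[0,0.0,0],0],[[-0.0042,-0.0033,0.0269],[0,0.0,0],0],[[-0.0042,-0.0033,0.0269],[0,0.0,0],0],[[-0.0042,-0.0033,0.0269],[0,0.0,0],0]]
[[[-0.0042,-0.0033,0.0269],[0,0.0,0],0],[[-0.0042,-0.0033,0.0269],[0,0.0,0],0],[[-0.0042,-0.0033,0.0269],[0,0.0,0],0],[[-0.0042,-0.0033,0.0269],[0,0.0,0],0]]
```

Request:
{"fn": "carry_out", "kwargs": {"plan": [[[-0.002, -0.006, 0.013], [0, 0, 0], 0.0], [[-0.0042, -0.008, 0.0269], [0, 0, 0], 0.0], [[-0.0042, -0.008, 0.0269], [0, 0, 0], 0.0], [[-0.0042, -0.008, 0.0269], [0, 0, 0], 0.0], [[-0.0042, -0.008, 0.0269], [0, 0, 0], 0.0], [[-0.0042, -0.008, 0.0269], [0, 0, 0], 0.0], [[-0.0042, -0.008, 0.0269], [0, 0, 0], 0.0], [[-0.0042, -0.008, 0.0269], [0, 0, 0], 0.0]]}}

```text
time_s: 17.3
position: [0.5343, -0.0433, 0.2026]
tool_rot: [[1.0, 0.001, -0.002], [0.002, 0.0, 1.0], [0.001, -1.0, 0.0]]
ft_force: [1.1, -0.1, -5.8]
grip_width: 0.0174
```

Request:
{"fn": "carry_out", "kwargs": {"plan": [[[-0.0042, 0, 0.0269], [0, 0, 0], 0.0], [[-0.0042, 0, 0.0269], [0, 0, 0], 0.0], [[-0.0042, 0, 0.0269], [0, 0, 0], 0.0], [[-0.0042, 0, 0.0269], [0, 0, 0], 0.0], [[-0.0042, 0, 0.0269], [0, 0, 0], 0.0], [[-0.0042, 0, 0.0269], [0, 0, 0], 0.0], [[-0.0042, 0, 0.0269], [0, 0, 0], 0.0], [[-0.002, 0, 0.015], [0, 0, 0], 0.0]]}}

```text
time_s: 18.3
position: [0.5022, 0.1595, 0.2022]
tool_rot: [[1.0, 0.001, -0.003], [0.003, 0.0, 1.0], [0.001, -1.0, 0.0]]
ft_force: [-0.4, -0.2, -5.5]
grip_width: 0.0168
```

```bash
python3 - <<'E'
from rim import *
from plan import plan
plan([.482,.291,.205],0,6,0)
p=env.get_image("side"); x,f=rimfit(p,(.482,.289)); print(x,f); overlay(p,x,"ov_s2",(90,190,140,260))
p=env.get_image("top"); x,f=rimfit(p,(.482,.289)); print(x,f); overlay(p,x,"ov_t2",(190,290,90,220))
E
```

```text
p [0.5022 0.1595 0.2022] yaw 0.19  tilt y [ 6.e-04  2.e-04 -1.e+00]
[[[-0.0033,-0.0005,0.0219],[0,0.03,0],0],[[-0.0033,-0.0005,0.0219],[0,0.03,0],0],[[-0.0033,-0.0005,0.0219],[0,0.03,0],0],[[-0.0033,-0.0005,0.0219],[0,0.03,0],0],[[-0.0033,-0.0005,0.0219],[0,0.03,0],0],[[-0.0034,-0.0005,0.0219],[0,0.03,0],0]]
[0.48133284 0.29449777] -3.5470051765441895
[0.48069829 0.29176604] -12.729703903198242
```

View pics/ov_s2.png

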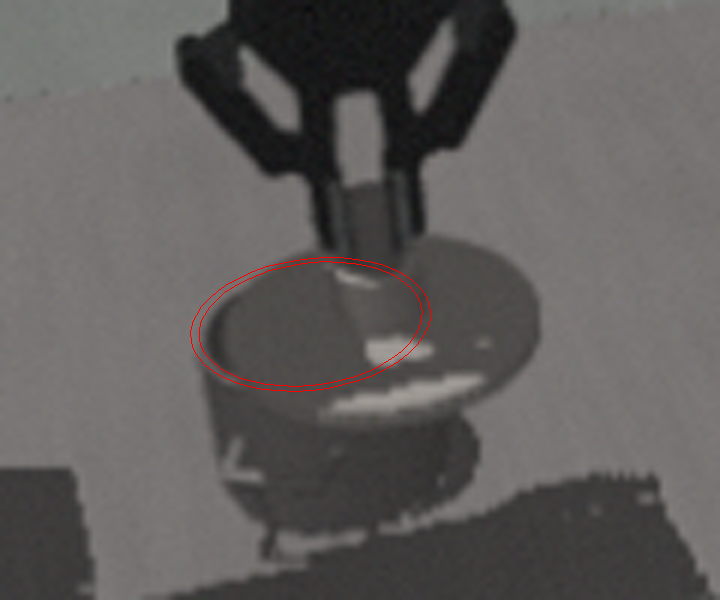

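View pics/ov_t2.png

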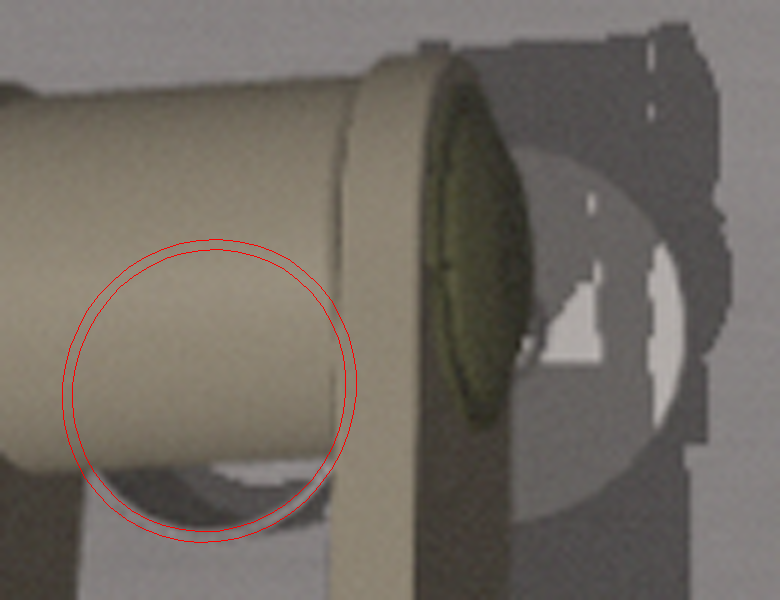

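Request:
{"fn": "carry_out", "kwargs": {"plan": [[[-0.0033, 0, 0.0219], [0, 0, 0], 0.0], [[-0.0033, 0, 0.0219], [0, 0, 0], 0.0], [[-0.0033, 0, 0.0219], [0, 0, 0], 0.0], [[-0.0033, 0, 0.0219], [0, 0, 0], 0.0], [[-0.0033, 0, 0.0219], [0, 0, 0], 0.0], [[-0.0034, 0, 0.0219], [0, 0, 0], 0.0], [[0, 0, 0], [0, 0, 0], 0.0], [[0, 0, 0], [0, 0, 0], 0.0]]}}

```text
time_s: 19.4
position: [0.4836, 0.288, 0.2015]
tool_rot: [[1.0, -0.0, -0.001], [0.001, -0.001, 1.0], [-0.0, -1.0, -0.001]]
ft_force: [0.8, -0.5, -6.6]
grip_width: 0.0173
```

```bash
python3 - <<'E'
from fit import *
o=env.observe(); print(o["position"],o["ft_force"],o["tool_rot"][:,1])
p=env.get_image("side")
z=o["position"][2]-.066
for q in env.outline_of("collar_grip",p)[:1]:
   print(q["conf"],fit([(p,q["mask"])],np.r_[circ(.066,.034),circ(.066,.024)],o["position"][:2],z))
b=p["image"][90:190,120:260]
cv2.imwrite("pics/c8.png",cv2.resize(b[...,::-1],(800,571),interpolation=2))
E
```

```text
[0.48361335 0.28796858 0.20152063] [ 0.8372572  -0.48748089 -6.62598988] [-5.09588183e-05 -5.38477189e-04 -9.99999854e-01]
0.75 (array([0.48361346, 0.28717318]), np.float64(0.6022674202314828))
```

View pics/c8.png

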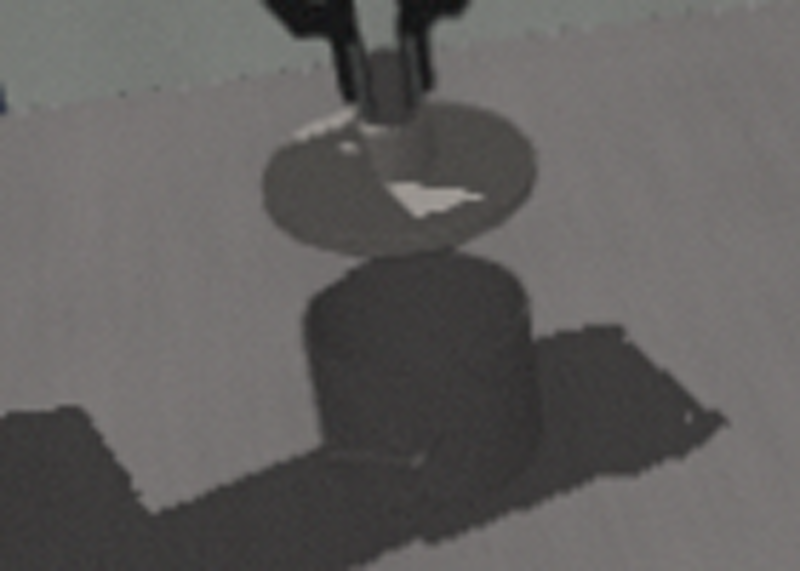

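```bash
python3 - <<'E'
from fit import *
p=env.get_image("side"); r0,r1,c0,c1=120,190,155,240;k=8
a=cv2.resize(np.clip(p["image"][r0:r1,c0:c1][...,::-1].astype(float)*2-60,0,255).astype(np.uint8),None,fx=k,fy=k,interpolation=2)
for X,col in(((.482,.291),(0,0,255)),((.484,.291),(0,255,0))):
  for z in(0,.085):
    q=(proj(p,circ(.058,z)+np.array([X[0],X[1],0]))-[c0,r0]+.5)*k
    cv2.polylines(a,[q.astype(np.int32)],True,col,1)
cv2.imwrite("pics/ov8.png",a)
E
```

```text
(no output)
```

View pics/ov8.png

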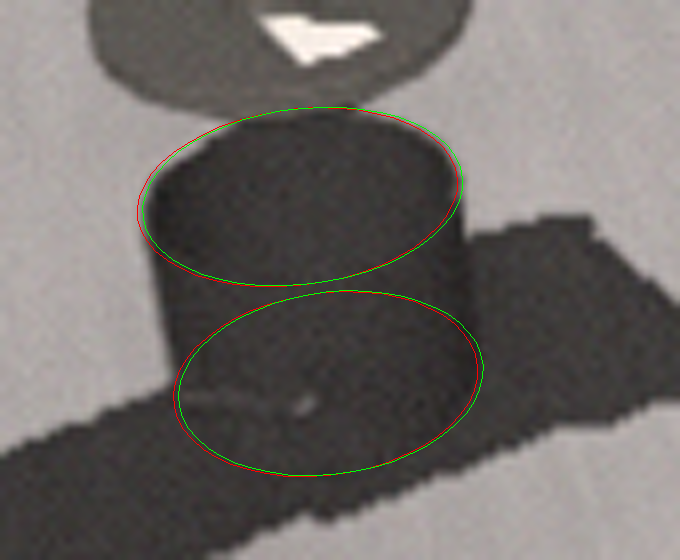

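Request:
{"fn": "carry_out", "kwargs": {"plan": [[[-0.0013, 0.01, 0.003], [0, 0, 0], 0.0], [[0, 0.015, 0], [0, 0, 0], 0.0], [[0, 0.015, 0], [0, 0, 0], 0.0], [[0, 0.01, 0], [0, 0, 0], 0.0], [[0, 0, 0], [0, 0, 0], 0.0], [[0, 0, 0], [0, 0, 0], 0.0]]}}

```text
time_s: 20.3
position: [0.4825, 0.2918, 0.1519]
tool_rot: [[1.0, 0.001, -0.001], [0.001, 0.0, 1.0], [0.001, -1.0, 0.0]]
ft_force: [0.4, 0.4, -6.8]
grip_width: 0.017
```

```bash
python3 - <<'E'
from fit import *
o=env.observe(); print(o["position"],o["ft_force"],o["tool_rot"][:,1])
p=env.get_image("side"); r0,r1,c0,c1=105,190,145,250;k=7
a=cv2.resize(np.clip(p["image"][r0:r1,c0:c1][...,::-1].astype(float)*2-60,0,255).astype(np.uint8),None,fx=k,fy=k,interpolation=2)
cv2.imwrite("pics/ov9.png",a)
E
```

```text
[0.48251496 0.2917671  0.1519004 ] [ 0.36467647  0.42116258 -6.79181898] [ 8.03754361e-04  3.10086227e-04 -9.99999629e-01]
```

View pics/ov9.png

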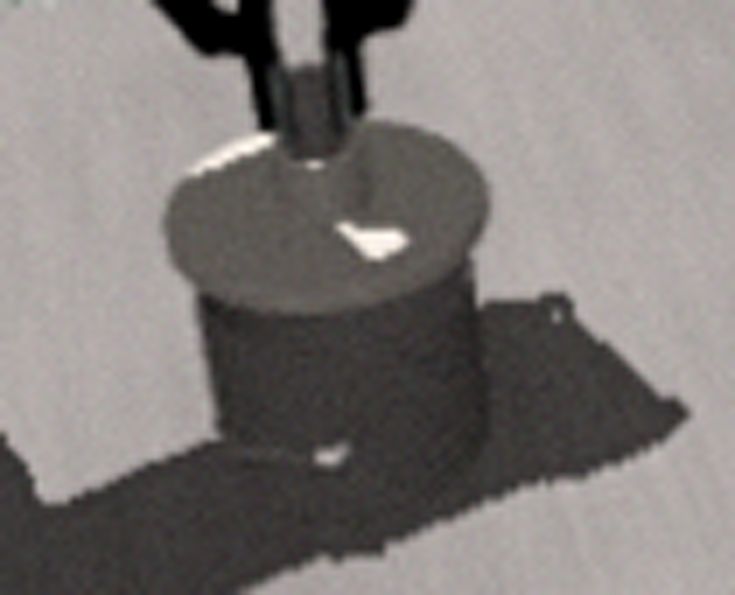

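Request:
{"fn": "carry_out", "kwargs": {"plan": [[[0, 0.004, -0.0006], [0, 0, 0], 0.0], [[0, 0.004, 0], [0, 0, 0], 0.0], [[0, 0.003, 0], [0, 0, 0], 0.0], [[0, 0.003, 0], [0, 0, 0], 0.0], [[0, 0, 0], [0, 0, 0], 0.0]]}}

```text
time_s: 20.98
position: [0.4821, 0.2911, 0.1373]
tool_rot: [[1.0, -0.0, -0.001], [0.001, -0.0, 1.0], [-0.0, -1.0, -0.0]]
ft_force: [-0.2, -1.9, -6.2]
grip_width: 0.0174
```

Request:
{"fn": "carry_out", "kwargs": {"plan": [[[0, 0.002, 0], [0, 0, 0], 0.0], [[0, 0.002, 0], [0, 0, 0], 0.0], [[0, 0, 0], [0, 0, 0], 0.0]]}}

```text
time_s: 21.35
position: [0.4821, 0.2911, 0.1334]
tool_rot: [[1.0, -0.0, -0.001], [0.001, -0.0, 1.0], [-0.0, -1.0, -0.0]]
ft_force: [1.1, -0.6, -5.8]
grip_width: 0.017
```

Request:
{"fn": "carry_out", "kwargs": {"plan": [[[0, 0.002, 0], [0, 0, 0], 0.0], [[0, 0.0015, 0], [0, 0, 0], 0.0], [[0, 0, 0], [0, 0, 0], 0.0]]}}

```text
time_s: 21.72
position: [0.4822, 0.2911, 0.1299]
tool_rot: [[1.0, -0.0, -0.001], [0.001, -0.0, 1.0], [-0.0, -1.0, -0.0]]
ft_force: [0.5, -0.5, -7.5]
grip_width: 0.017
```

Request:
{"fn": "carry_out", "kwargs": {"plan": [[[0, 0.001, 0], [0, 0, 0], 0.0], [[0, 0.0005, 0], [0, 0, 0], 0.0], [[0, 0, 0], [0, 0, 0], 0.0]]}}

```text
time_s: 22.1
position: [0.4822, 0.2911, 0.1291]
tool_rot: [[1.0, 0.001, -0.001], [0.001, 0.0, 1.0], [0.001, -1.0, 0.0]]
ft_force: [-2.6, -0.8, 2.5]
grip_width: 0.0169
```

Request:
{"fn": "carry_out", "kwargs": {"plan": [[[0, 0, 0], [0, 0, 0], 0.03], [[0, 0, 0], [0, 0, 0], 0.05], [[0, 0, 0], [0, 0, 0], 0.06], [[0, 0, 0], [0, 0, 0], 0.07], [[0, -0.015, 0], [0, 0, 0], 0.07], [[0, -0.025, 0], [0, 0, 0], 0.07], [[0, -0.03, 0], [0, 0, 0], 0.07], [[0, 0, 0], [0, 0, 0], 0.07]], "force": 40}}

```text
time_s: 23.1
position: [0.4832, 0.2915, 0.2017]
tool_rot: [[1.0, 0.005, -0.001], [0.001, 0.002, 1.0], [0.005, -1.0, 0.002]]
ft_force: [0.3, -0.0, -0.9]
grip_width: 0.0702
```

```bash
python3 - <<'E'
from fit import *
o=env.observe(); print(o["position"],o["ft_force"],o["grip_width"])
p=env.get_image("side"); save(p,"s10")
for q in env.outline_of("collar_grip",p)[:1]:
   print(q["conf"],fit([(p,q["mask"])],np.r_[circ(.066,.034),circ(.066,.024)],o["position"][:2],.063))
for q in env.outline_of("stem_grip",p)[:2]:
   print(q["conf"],q["pixel"],q["mask"].sum(),fit([(p,q["mask"])],np.r_[circ(.01,.092,24),circ(.01,.062,24)],o["position"][:2],.063))
r0,r1,c0,c1=90,190,140,260;k=6
a=cv2.resize(np.clip(p["image"][r0:r1,c0:c1][...,::-1].astype(float)*2-60,0,255).astype(np.uint8),None,fx=k,fy=k,interpolation=2)
cv2.imwrite("pics/c10.png",a)
E
```

```text
[0.48318344 0.29145995 0.20166185] [ 0.28515448 -0.00765307 -0.90255622] 0.07024544037034545
0.97 (array([0.48435749, 0.28812767]), np.float64(0.5672015613221013))
```

View pics/c10.png

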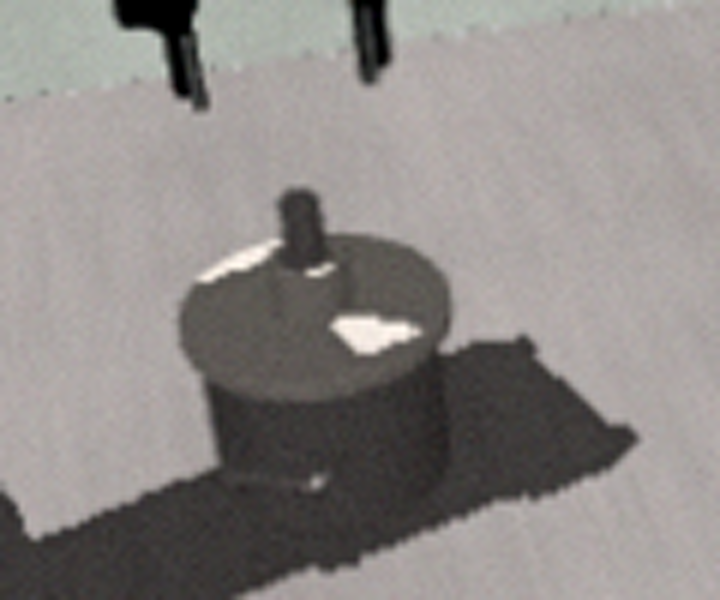

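Request:
{"fn": "carry_out", "kwargs": {"plan": [[[0, -0.01, -0.03], [0, 0, 0], 0.07], [[0, 0, -0.05], [0, 0, 0], 0.07], [[0, 0, -0.05], [0, 0, 0], 0.07], [[0, 0, -0.05], [0, 0, 0], 0.07], [[0, 0, -0.05], [0, 0, 0], 0.07], [[0, 0, -0.05], [0, 0, 0], 0.07], [[0, 0, -0.03], [0, 0, 0], 0.07], [[0, 0, 0], [0, 0, 0], 0.07]]}}

```text
time_s: 24.25
position: [0.4823, -0.0204, 0.2078]
tool_rot: [[1.0, -0.002, 0.002], [-0.002, 0.0, 1.0], [-0.002, -1.0, 0.0]]
ft_force: [-0.7, -0.1, 0.3]
grip_width: 0.07
```

```bash
python3 - <<'E'
from fit import *
o=env.observe(); print(o["position"])
for c,box in(("top",(205,295,80,180)),("side",(100,190,140,245))):
    p=env.get_image(c); save(p,c+"11")
    for t,m in(("collar_grip",np.r_[circ(.066,.034),circ(.066,.024)]),("stem_grip",np.r_[circ(.01,.092,24),circ(.01,.062,24)])):
      for q in env.outline_of(t,p)[:2]:
        print(c,t,q["conf"],q["pixel"],q["mask"].sum(),fit([(p,q["mask"])],m,(.482,.29),.063))
    r0,r1,c0,c1=box;k=7
    a=cv2.resize(np.clip(p["image"][r0:r1,c0:c1][...,::-1].astype(float)*1.3-40,0,255).astype(np.uint8),None,fx=k,fy=k,interpolation=2)
    for X in[(.482,.291)]:
      for r,z,col in((.066,.097,(0,0,255)),(.019,.125,(0,255,0)),(.01,.155,(255,0,0))):
        q=(proj(p,circ(r,z)+np.array([X[0],X[1],0]))-[c0,r0]+.5)*k
        cv2.polylines(a,[q.astype(np.int32)],True,col,1)
    cv2.imwrite(f"pics/c11{c}.png",a)
E
```

```text
[ 0.48231813 -0.02042682  0.20780333]
top collar_grip 0.8 [255.5, 123.7] 2516 (array([0.48241234, 0.29046552]), np.float64(0.3572755593237056))
top stem_grip 0.57 [254.8, 120.8] 120 (array([0.48181861, 0.28803082]), np.float64(0.4396540261599783))
side collar_grip 0.73 [148.2, 194.4] 191 (array([0.48342429, 0.29880482]), np.float64(2.6078048742511992))
```

View pics/c11top.png

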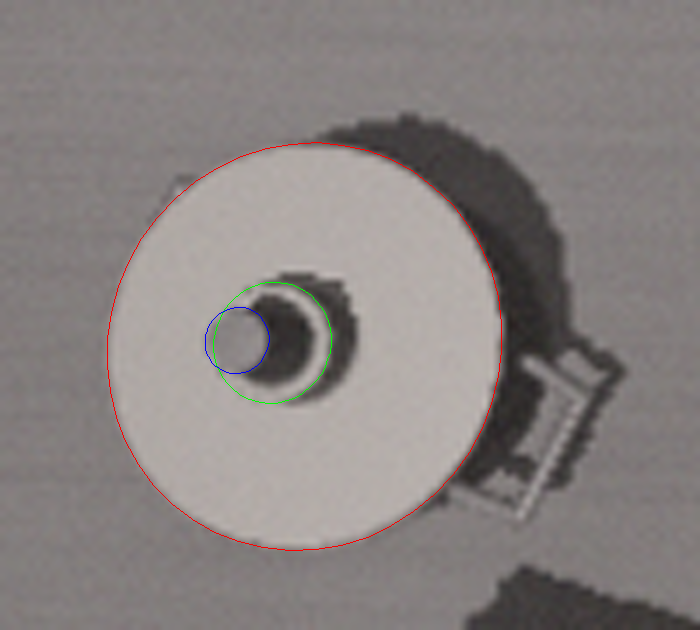

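View pics/c11side.png

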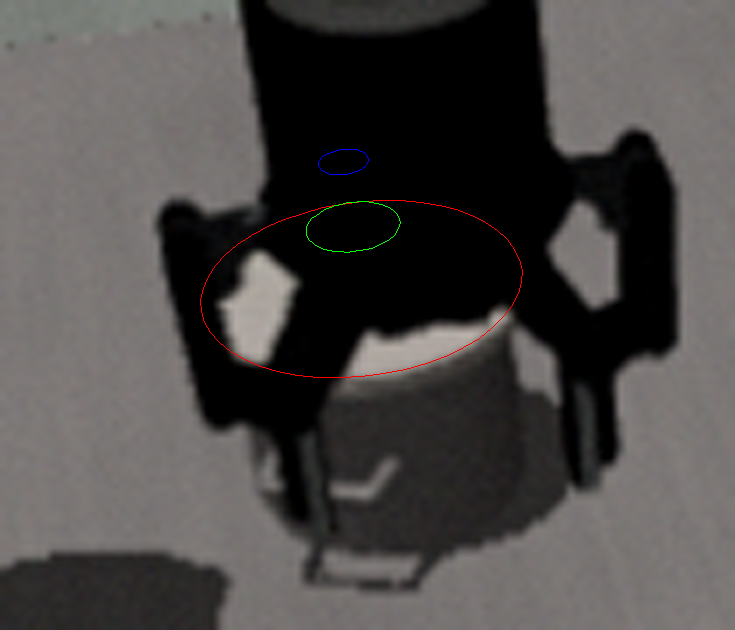

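Request:
{"fn": "carry_out", "kwargs": {"plan": [[[0, 0, 0.02], [0, 0, 0], 0.07], [[0, 0, 0.045], [0, 0, 0], 0.07], [[0, 0, 0.05], [0, 0, 0], 0.07], [[0, 0, 0.055], [0, 0, 0], 0.07], [[0, 0, 0.055], [0, 0, 0], 0.07], [[0, 0, 0.05], [0, 0, 0], 0.07], [[0, 0, 0.036], [0, 0, 0], 0.07], [[0, 0, 0], [0, 0, 0], 0.07]]}}

```text
time_s: 25.55
position: [0.4813, 0.2946, 0.2081]
tool_rot: [[1.0, -0.0, -0.005], [0.005, 0.0, 1.0], [-0.0, -1.0, 0.0]]
ft_force: [-0.4, -0.6, -0.3]
grip_width: 0.0699
```

Request:
{"fn": "carry_out", "kwargs": {"plan": [[[0, 0.015, 0], [0, 0, 0], 0.07], [[0, 0.015, 0], [0, 0, 0], 0.07], [[0, 0, 0], [0, 0, 0], 0.07], [[0, 0, 0], [0, 0, 0], 0.07]]}}

```text
time_s: 26.05
position: [0.4825, 0.2917, 0.1787]
tool_rot: [[1.0, 0.0, -0.0], [0.0, 0.0, 1.0], [0.0, -1.0, 0.0]]
ft_force: [-0.2, 0.1, 0.5]
grip_width: 0.0701
```

Good alignment; shift −0.8 mm in y and descend to TCP z ≈ 0.098.

Request:
{"fn": "carry_out", "kwargs": {"plan": [[[-0.0003, 0.02, -0.0008], [0, 0, 0], 0.07], [[0, 0.02, 0], [0, 0, 0], 0.07], [[0, 0.02, 0], [0, 0, 0], 0.07], [[0, 0.012, 0], [0, 0, 0], 0.065], [[0, 0.008, 0], [0, 0, 0], 0.06], [[0, 0, 0], [0, 0, 0], 0.06], [[0, 0, 0], [0, 0, 0], 0.06]]}}

```text
time_s: 26.92
position: [0.4822, 0.2914, 0.0991]
tool_rot: [[1.0, 0.001, -0.001], [0.001, 0.0, 1.0], [0.001, -1.0, 0.0]]
ft_force: [-0.3, -1.0, 0.2]
grip_width: 0.0599
```

```bash
python3 - <<'E'
from h import *
o=env.observe(); print(o["position"],o["ft_force"])
p=env.get_image("side"); r0,r1,c0,c1=90,180,140,250;k=6
a=cv2.resize(np.clip(p["image"][r0:r1,c0:c1][...,::-1].astype(float)*2-50,0,255).astype(np.uint8),None,fx=k,fy=k,interpolation=2)
cv2.imwrite("pics/c12.png",a)
E
```

```text
[0.48222346 0.29141252 0.09913558] [-0.26136235 -0.98560982  0.24782229]
```

View pics/c12.png

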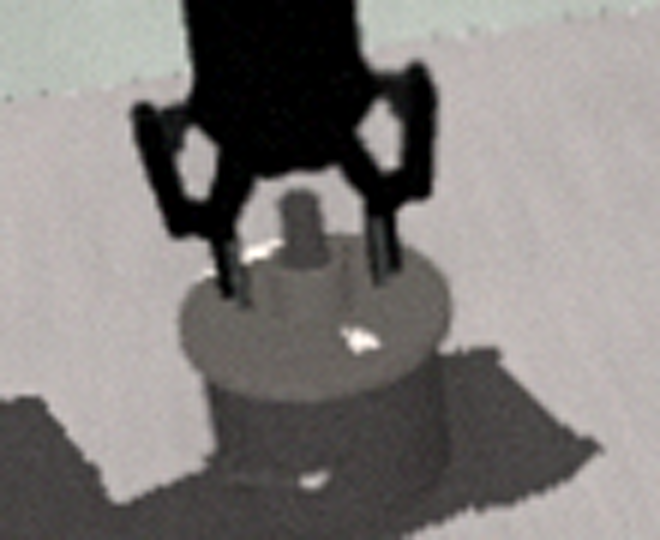

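Request:
{"fn": "carry_out", "kwargs": {"plan": [[[0, 0.0015, 0], [0, 0, 0], 0.05], [[0, 0, 0], [0, 0, 0], 0.045], [[0, 0, 0], [0, 0, 0], 0.04], [[0, 0, 0], [0, 0, 0], 0.03], [[0, 0, 0], [0, 0, 0], 0.03], [[0, 0, 0], [0, 0, 0], 0.03]], "force": 35}}

```text
time_s: 27.72
position: [0.4821, 0.2913, 0.0972]
tool_rot: [[1.0, 0.001, -0.001], [0.001, 0.0, 1.0], [0.001, -1.0, 0.0]]
ft_force: [0.3, -0.2, 2.9]
grip_width: 0.0362
```

Request:
{"fn": "carry_out", "kwargs": {"plan": [[[0, 0, 0], [0, 0, 0], 0.03], [[0, -0.002, 0], [0, 0, 0], 0.03], [[0, -0.003, 0], [0, 0, 0], 0.03], [[0, -0.004, 0], [0, 0, 0], 0.03], [[0, -0.004, 0], [0, 0, 0], 0.03], [[0, 0, 0], [0, 0, 0], 0.03]], "force": 50}}

```text
time_s: 28.48
position: [0.482, 0.2913, 0.1104]
tool_rot: [[1.0, 0.001, -0.001], [0.001, 0.0, 1.0], [0.001, -1.0, 0.0]]
ft_force: [-0.3, -0.2, -1.7]
grip_width: 0.0354
```

```bash
python3 - <<'E'
from h import *
o=env.observe(); print(o["position"],o["ft_force"])
p=env.get_image("side"); r0,r1,c0,c1=90,180,140,250;k=6
a=cv2.resize(np.clip(p["image"][r0:r1,c0:c1][...,::-1].astype(float)*2-50,0,255).astype(np.uint8),None,fx=k,fy=k,interpolation=2)
cv2.imwrite("pics/c13.png",a)
E
```

```text
[0.48204026 0.29133858 0.1103946 ] [-0.27755427 -0.17234984 -1.71411603]
```

View pics/c13.png

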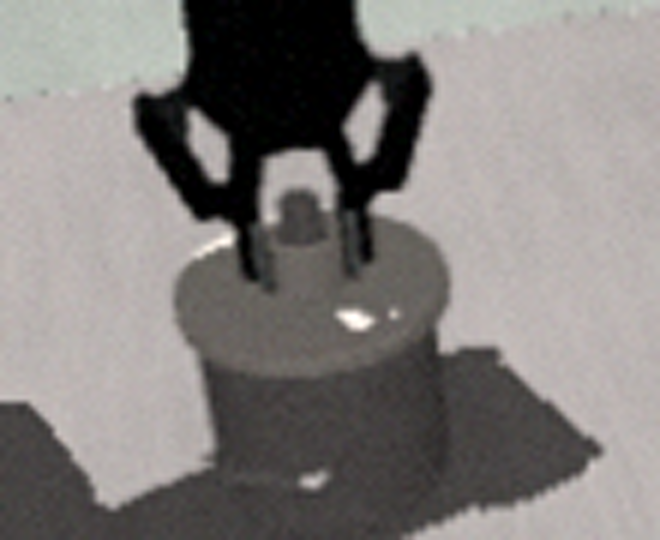

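Only the outer lid is rising: the load is 1.7 N, and the stem top stays at crop pixel (300,190). I'll continue straight up.

Request:
{"fn": "carry_out", "kwargs": {"plan": [[[0, -0.006, 0], [0, 0, 0], 0.03], [[0, -0.01, 0], [0, 0, 0], 0.03], [[0, -0.011, 0], [0, 0, 0], 0.03], [[0, -0.011, 0], [0, 0, 0], 0.03], [[0, -0.011, 0], [0, 0, 0], 0.03], [[0, -0.01, 0], [0, 0, 0], 0.03], [[0, -0.009, 0], [0, 0, 0], 0.03], [[0, -0.005, 0], [0, 0, 0], 0.03]]}}

```text
time_s: 29.52
position: [0.482, 0.2913, 0.1836]
tool_rot: [[1.0, 0.0, -0.001], [0.001, 0.0, 1.0], [0.0, -1.0, 0.0]]
ft_force: [0.8, 0.6, -1.9]
grip_width: 0.0351
```

Request:
{"fn": "carry_out", "kwargs": {"plan": [[[0, -0.002, 0], [0, 0, 0], 0.03], [[0, 0, 0], [0, 0, 0], 0.03], [[0, 0, 0], [0, 0, 0], 0.03], [[0, 0, 0], [0, 0, 0], 0.03], [[0, 0, 0], [0, 0, 0], 0.03]]}}

```text
time_s: 30.15
position: [0.4819, 0.2913, 0.1849]
tool_rot: [[1.0, -0.0, -0.001], [0.001, -0.0, 1.0], [-0.0, -1.0, -0.0]]
ft_force: [0.1, 0.1, -1.7]
grip_width: 0.0356
```

```bash
python3 - <<'E'
from fit import *
o=env.observe(); print(o["position"],o["ft_force"],o["grip_width"],np.abs(o["qvel"]).max())
p=env.get_image("side"); r0,r1,c0,c1=70,270,130,290;k=3.75
for t,m in(("cap_grip",np.r_[circ(.0655,.02),circ(.0655,.004)]),):
    for q in env.outline_of(t,p)[:2]: print(t,q["conf"],q["pixel"],fit([(p,q["mask"])],m,(.485,-.022)))
print("expected stem top px",proj(p,[.482,.291,.155]))
for t in("stem_grip","collar_grip","pot"):
    for q in env.outline_of(t,p)[:2]: print(t,q["conf"],q["pixel"])
a=cv2.resize(np.clip(p["image"][r0:r1,c0:c1][...,::-1].astype(float)*1.8-40,0,255).astype(np.uint8),None,fx=3,fy=3,interpolation=2)
cv2.imwrite("pics/c14.png",a)
E
```

```text
[0.48188498 0.2912697  0.18489263] [ 0.11557709  0.07519509 -1.71540411] 0.03558718842096901 0.11659580715592516
cap_grip 0.67 [240.1, 214.4] (array([ 0.4853932 , -0.02223866]), np.float64(0.3433612116557206))
cap_grip 0.34 [164.4, 194.7] (array([0.48596693, 0.29869378]), np.float64(1.8546093817186682))
expected stem top px [[188.57214191 122.62744928]]
stem_grip 0.86 [141.9, 193.1]
pot 0.66 [163.6, 195.8]
```

View pics/c14.png

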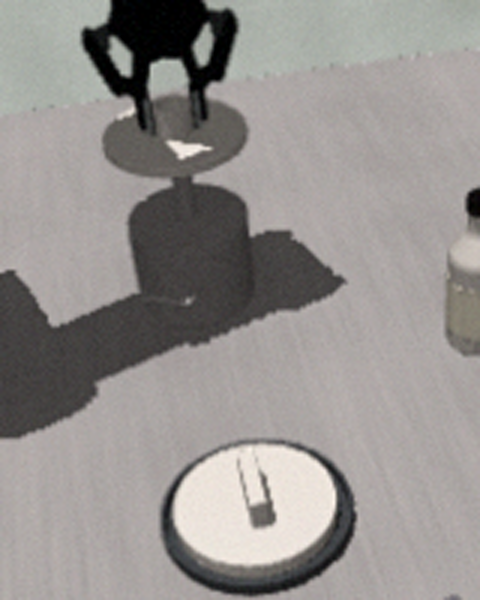

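```bash
python3 -c "
from rig import env
print(env.close_job()); o=env.observe(); print(o['time_s'],o['position'],o['grip_width'],o['ft_force'])"
```

```text
the job is handed in; nothing more can be done
None
the job is handed in; nothing more can be done
```

I finished the job and handed it in at about 30 s of the 72 s allowed. No verdict was reported.

**What I did**
- I lifted the dust cap by its bar, laid it in the round tray and let go.
- I lifted the double lid by its stem and lowered it into the pot's mouth. It made contact at TCP z 0.129, exactly where it should seat, and I let go there.
- I gripped only the collar and raised the outer lid straight up by about 88 mm. That leaves its skirt roughly 20 mm clear of the stem's top.

**Last checks**
- **Outer lid:** it is held steady, with 1.7 N hanging from the gripper, which fits its 150 g alone. The opening read 35.6 mm on the 38 mm collar, and the tool points straight down.
- **Inner lid:** the last side picture shows it still seated in the pot, with the stem standing below the raised lid.
- **Cap:** it lies flat in the tray, about 1 mm off centre in that picture.
- **Pot and other goods:** I saw no sign that the pot had moved, and the last pictures that showed the bottle, carton and jar had them upright and in place. I did not measure any of them again at the end.

**Disagreements**
- The two cameras differed by 2–3 mm, so I centred on the top view checked against the arm's own position.
- The networks sometimes confused the cap with the inner lid. I checked the pictures by eye in those cases.

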